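Open the extraction booth to its working mark and slide the paint jar in

ROBOT

A 7-joint arm with a two-finger parallel gripper is mounted at the origin on a cart in front of the work surface, level with it; the furniture and walls round the work are solid. World frame = base frame: x ahead of the robot, y to its left, z up, the work surface at z = 0. Lengths are in mm, angles in rad, forces in N, time in s.
With the tool pointing down it reaches from about 400 to 850 mm from the base axis. Payload 4.5 kg.
Tool frame: the origin (TCP) lies where the fingers leave the gripper's body, on its centre line; the fingertips stand env.tips_ahead ahead of it and the grasp point (between the pads) lies 45 mm ahead of it (env.tips_ahead is the distance from the TCP to the fingertips, in mm); z points along the fingers, y is the line along which they close (so a half turn about z gives the same grasp; the last joint's range is limited). The gripper opens to 88 mm and grips with 3 to 60 N. Pads are 18 mm wide; open, the fingers measure 123 mm over their backs; the gripper's body (75 mm by 187 mm) begins 45 mm behind the grasp point.
Start: joints at [0.034, 0.689, -0.195, 1.565, 0.157, 0.902, -0.215], TCP at [625.018, 0.025, 302.743] pointing down, gripper open.
Joint ranges: [-3.01, 3.01], [-0.46, 2.08], [-1.47, 1.51], [0.13, 2.56], [-1, 4.14], [0.04, 2.09], [-2.66, 2.66]. Speed limits (rad/s): [2.57, 2.57, 3.14, 3.14, 3.14, 3.14, 3.14].

INTERFACE

Orientations are given as [roll, pitch, yaw] about the fixed x, y, z axes, in that order (R = Rz(yaw) Ry(pitch) Rx(roll)).
In Python, from rig import env gives the robot as it stands. The module is installed in compiled form; this text tells all that it offers.
- The arm moves only by the tool drive_tool, never from a script. Its argument "commands" is a list of rows, each a list of 3 entries, a list of its own where there are three numbers: the finger opening in m, from 0 to 0.0881, then the shift along the world's x, y, z in m, then the turn, a rotation vector about the world's x, y, z in degrees. In form: [[jaw, [tx, ty, tz], [rx, ry, rz]], ...]. A call has 1 to 20 rows; each row shifts and turns the commanded pose from where the row before left it; what a row does not reach is not made up. A row lasts 1/12 s, in which the tool goes at most 41.7 mm and 7.16 degrees, less where a joint would pass 70% of its speed; a pose out of reach is approached as far as the arm can. A call with a gripper value outside its range is refused whole. The fingers move at their own pace and stop on an object; the grip force is fixed at half the most. Time passes only in rows, so rows that do not move let the fingers close. It gives the time, the measured TCP pose, the force, the opening and the grip force at its end, in the units of the state.
- env.state(): the state, without advancing time (a new reading comes with each control period).
- env.snapshot(name): name is "scene" or "side" or "wrist"; returns the picture (384x512x3 uint8, red, green, blue); there is no depth.
- env.camera_model(name): a dict with "intrinsics" (3x3 intrinsics, pixels), "rvec" (rotation vector, rad) and "tvec" (3), from world to camera coordinates, as OpenCV has them. Camera axes: x right, y down, z forward; pixel columns grow to the right and rows downward; lengths in mm; the calibration is good to about 2 mm. The wrist camera is an equidistant fisheye: a pixel r from the principal point sees the ray r / f radians off the axis. A picture is of the moment at which its call begins: read the wrist's pose just before it. camera_model takes no time and is no camera call; for the wrist camera it gives the pose at the moment of the call.
- env.job_done(): hands the job in; it is judged then, once.
The state is a dict: "t": time; "q": joint angles; "qvel": joint speeds; "tau": joint torques, N m; "tool_pos": TCP position; "eef_rot": TCP orientation; "ft_force": force on the tool from outside, world axes, zero at the start; "torque": the same for the moment, N m; "gripper_width": finger opening in mm; "finger_force": force on a finger pad.
Only numpy, scipy, OpenCV 4.12 (cv2) and the standard library are available. Lean on these libraries where they do the work, as an engineer would, in place of code of your own. Each camera call takes 0.05 s, during which the arm holds its last target. There are 200 camera calls.

TASK

Get the small extraction booth ready for painting: first press on the fan's rocker switch (the grey box on the bench), then push the glass sash up from beneath its lip until the underside of the lip is level with the brass pointer on the right jamb, and last push the paint jar along the bench, standing upright, until all of it is inside the booth behind the glass. Use only the fingertips or the outside of the fingers: pinch and lift nothing, push the jar lightly, and leave the brush, clips and tape where they lie.

Things in the scene. Friction and masses are not known exactly. Their poses are not given: they have to be found in the camera images.
- booth: White extraction booth 260 mm wide, 190 deep, 410 high (fan box and collar on top to 496), no floor: the worktop runs on inside. Origin: centre of its footprint, worktop level; x from its open front to its back, y to the left seen from the front. Glass at x = -0.085; opening 220 mm between jambs (front faces x = -0.098). A fixed wooden block, 34 mm high, lies inside at the back from x = +0.036.
- lip_under (a point): Middle of the underside of the aluminium lip along the foot of the sash. The lip is flat below, 13 mm thick, 216 mm wide (booth y), 28 mm deep, standing out in front of the glass; front edge 30 mm before the glass plane. This point: 16 mm before the glass plane, 55 mm above the worktop when shut.
- sash (a joint): How far the glass sash is raised, m: 0 shut (start) to 0.16 (stop). It slides straight up in its jambs. A counterweight in the left jamb balances it: about 3 N moves it, and it stays where it is left. Glass 200 mm high, 5 mm thick.
- mark_tip (a point): Tip of the brass arrow-shaped pointer clamped on the front of the right jamb, just beside the lip's right end; its height, 145 to 205 mm above the worktop, is the height wanted for the underside of the lip.
- fan_switch: Grey switch box of the fan, 84 mm (its x) by 56 mm (its y), 38 mm high, fixed on the worktop; origin at the centre of its underside, z up. One black rocker, 46 x 26 mm, tips about the box's y axis at its centre, 43 mm above the worktop. Behind the box stands a power supply, 163 mm high, its front face at about world x = 0.54, from world y = -0.11 to 0.29.
- fan_rocker (a joint): Tilt of the rocker, rad: 0 off (start; the half at +x of the box slopes up), 0.36 fully on (that half pressed down level). It needs about 4 N near its end and stays where it is left.
- rocker_press (a point): Point on top of the raised half of the rocker, near its end, 14 mm from the rocker's pivot; press straight down here, about 5 mm, to the stop. It moves with the rocker.
- jar: Paint jar with a black screw lid, upright cylinder 48 mm in diameter, 66 mm high, about 110 g, standing loose on the worktop in front of the booth; origin at the centre of its underside, z up.
- brush: Paint brush lying on the worktop, 147 x 9 x 9 mm, loose; leave alone. Origin mid-length, on the underside, x along it.
- clip_a: Small black binder clip, 19 x 46 x 13 mm, loose; leave alone. Origin under its centre.
- clip_b: Second such clip; leave alone. Origin under its centre.
- tape: Roll of masking tape lying flat, 68 mm across, 24 mm high, loose; leave alone. Origin under its centre.

How it is judged (in metres and radians):
On the way, in this order (a step that is already met when the one before it is completed fails the run):
1. the fan is switched on while the sash is still shut (value of joint fan_rocker above 0.28 rad and value of joint sash below 0.02 m), for 0.2 s.
2. the underside of the lip is level with the pointer, the jar still outside (z of lip_under in the frame of mark_tip between -0.008 and 0.008 m and x of jar in the frame of booth below -0.12 m), for 0.3 s.
3. the jar stands wholly inside behind the glass (x of jar in the frame of booth above -0.059 m and angle between jar's own z axis and vertical below 0.1 rad and y of jar in the frame of booth between -0.085 and 0.085 m and height (world z) of jar below 0.01 m), for 0.2 s.
At the end, for the whole second after the job is handed in: Fan rocker on (at least 0.28 of 0.36 rad); underside of the lip within 8 mm of the pointer's height, sash at rest; the jar upright (within 0.1 rad) and still on the worktop inside the booth, all of it behind the glass (axis at least 26 mm behind it, within 85 mm of the middle) (all of step 3 and value of joint fan_rocker above 0.28 rad and z of lip_under in the frame of mark_tip between -0.008 and 0.008 m and linear speed of jar below 0.02 m/s and velocity of joint sash between -0.01 and 0.01 m/s); the robot touches nothing.
It fails at once if the sash is opened while the fan is off (value of joint fan_rocker below 0.1 rad and value of joint sash above 0.02 m).
It fails at once if the lip is pinched between the fingers (contact force between the fingers and sash_c3 above 1 N and (contact force between the fingers and sash_c4 above 1 N or contact force between the fingers and sash_c5 above 1 N)).
It fails at once if the jar is lifted or tipped (height (world z) of jar above 0.015 m or angle between jar's own z axis and vertical above 0.35 rad).
It fails at once if the jar is squeezed or rammed (over 20 N) (contact force between the fingers and jar above 20 N).
It fails at once if the brush, a clip or the tape is moved by more than 20 mm (distance of any of brush, clip_a, clip_b, tape from where it was at the start of the episode above 0.02 m).
It also fails if it takes over 72 s, if anything falls off the work surface, if the arm or the gripper's body presses on something with over 40 N, if the wrist force passes 120 N, or if a joint passes its speed limit or range.

## Working session

There is one attempt and no reset: what is moved stays moved. The work goes in short steps, Python scripts to look and compute and a tool call to move; the robot and the scene stay as the last step left them, time stands still between calls to the robot, and variables do not carry over. Pictures are saved under pics/ and viewed, at most 10 in all, crops included, and the job is handed in when it is done.

Besides the shell and the picture viewer there is one more tool, called as a command line: name --argument value ..., lists and objects as JSON in quotes. drive_tool: Moves the arm, as the interface text tells. Its arguments: {"type":"object","properties":{"commands":{"type":"array","items":{"type":"array"}}},"required":["commands"]}

```bash
mkdir -p pics
cat > h.py <<'E'
import numpy as np, cv2
from rig import env
def cam(n):
    m=env.camera_model(n); K=np.array(m["intrinsics"],float); R=cv2.Rodrigues(np.array(m["rvec"],float))[0]; t=np.array(m["tvec"],float).ravel()
    return K,R,t
def ray(n,uv,c=None):
    K,R,t=c or cam(n); u,v=uv
    x=(u-K[0,2])/K[0,0]; y=(v-K[1,2])/K[1,1]
    if n=="wrist":
        r=np.hypot(x,y); d=np.array([x/r*np.sin(r),y/r*np.sin(r),np.cos(r)]) if r>0 else np.array([0,0,1.])
    else: d=np.array([x,y,1.])
    return -R.T@t, R.T@d
def onz(n,uv,z,c=None):
    o,d=ray(n,uv,c); return o+d*(z-o[2])/d[2]
def onx(n,uv,X,c=None):
    o,d=ray(n,uv,c); return o+d*(X-o[0])/d[0]
def proj(n,P,c=None):
    K,R,t=c or cam(n); p=R@np.array(P,float)+t
    if n=="wrist":
        r=np.hypot(p[0],p[1]); th=np.arctan2(r,p[2]); q=p[:2]/r*th
    else: q=p[:2]/p[2]
    return q*[K[0,0],K[1,1]]+K[:2,2]
def snap(n,f,s=1.5):
    im=env.snapshot(n); cv2.imwrite("pics/raw_"+f,im[:,:,::-1])
    cv2.imwrite("pics/"+f,cv2.resize(im[:,:,::-1],None,fx=s,fy=s,interpolation=cv2.INTER_CUBIC))
E
python3 - <<'E'
from h import *
print(env.tips_ahead, env.state())
for n in("scene","side","wrist"):
    K,R,t=cam(n); print(n,K.tolist(),(-R.T@t).round(),R[2].round(2)); snap(n,n+"0.png")
E
```

```text
64.0 {'t': 0.0, 'q': array([ 0.03377945,  0.68994751, -0.19450657,  1.56636029,  0.1573328 ,
        0.9025085 , -0.21510915]), 'qvel': array([ 2.42519483e-03, -1.54983143e-04, -2.79060309e-05, -1.05539165e-03,
       -4.70669919e-04,  3.25126981e-04, -4.59716301e-04]), 'tau': array([ 3.38560185e-04, -5.27571630e+01, -1.26686912e+00, -1.53434461e+01,
       -5.26333472e-02,  6.56995355e-03,  1.65937727e-04]), 'tool_pos': array([ 6.24475865e+02, -3.99506497e-02,  3.01928185e+02]), 'eef_rot': array([-3.13977141e+00,  1.68926578e-04,  1.57090891e+00]), 'ft_force': array([-0.32551265,  0.18060794,  1.05139436]), 'torque': array([ 1.68334001e-03, -2.10408334e-02,  3.39656281e-05]), 'finger_force': 0.0, 'gripper_width': 87.83159275784998}
scene [[380.2714628851656, 0.0, 257.12974567508127], [0.0, 380.2714628851656, 190.84430581426275], [0.0, 0.0, 1.0]] [  9. 596. 690.] [ 0.56 -0.62 -0.56]
side [[482.5601813673399, 0.0, 252.89951707305028], [0.0, 482.5601813673399, 188.13882713491938], [0.0, 0.0, 1.0]] [  108. -1027.   817.] [ 0.35  0.76 -0.55]
wrist [[297.3186396354542, 0.0, 258.02934810977507], [0.0, 297.3186396354542, 197.59397656800462], [0.0, 0.0, 1.0]] [624.  75. 384.] [-0.   -0.29 -0.96]
```

View pics/scene0.png

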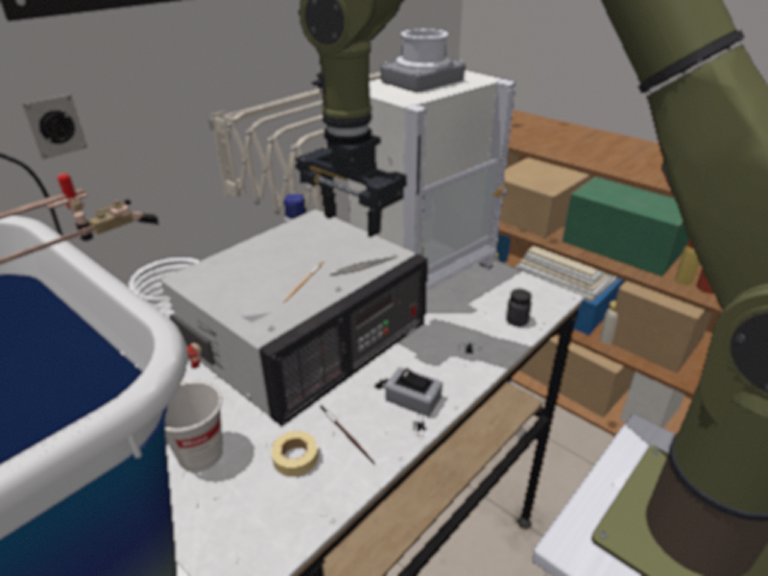

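View pics/side0.png

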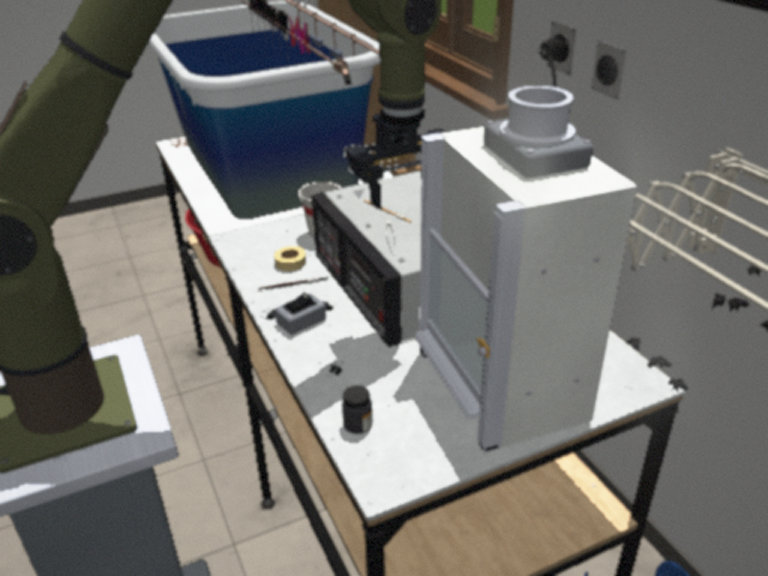

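View pics/wrist0.png

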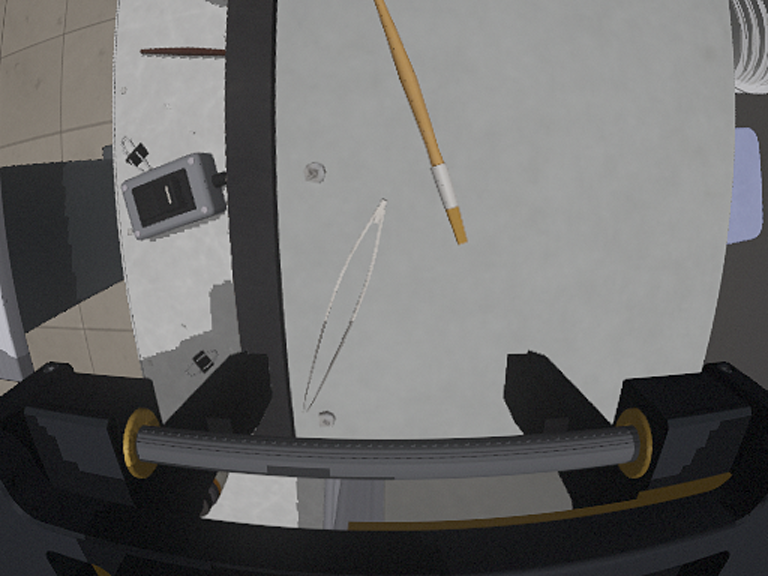

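The scene shows the switch box at about (414,390), jar at (518,307), clips and brush near it; side shows the booth front with brass pointer at (484,346) and lip from (422,345) to (480,405); wrist shows the switch at (172,197). I'll enlarge these.

Run:
```python
import cv2,numpy as np
def c(f,x,y,w,h,s):
    return cv2.resize(cv2.imread("pics/raw_"+f)[y:y+h,x:x+w],None,fx=s,fy=s,interpolation=cv2.INTER_CUBIC)
cv2.imwrite("pics/c1.png",c("side0.png",215,130,130,120 if 0 else 100,6)) 
a=c("wrist0.png",70,90,90,75,4.4); b=c("scene0.png",245,225,90,75,4.4)
d=c("side0.png",155,180,100,75,4.0); e=c("side0.png",215,240,100,75,4.0)
W=792
o=np.zeros((330+270,800,3),np.uint8); o[:330,:396]=a; o[:330,400:796]=b
d=cv2.resize(d,(360,270)); e=cv2.resize(e,(360,270)); o[330:,:360]=d; o[330:,400:760]=e
cv2.imwrite("pics/c2.png",o)
```

```text
(no output)
```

View pics/c1.png

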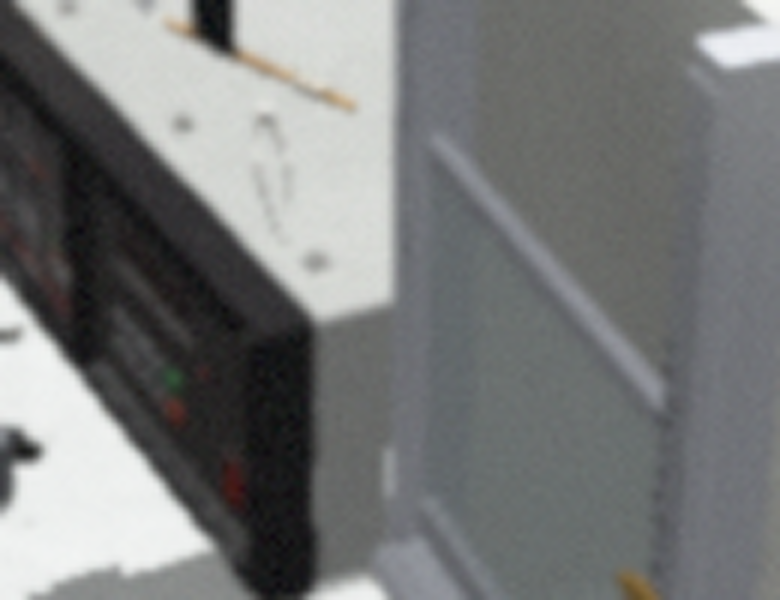

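View pics/c2.png

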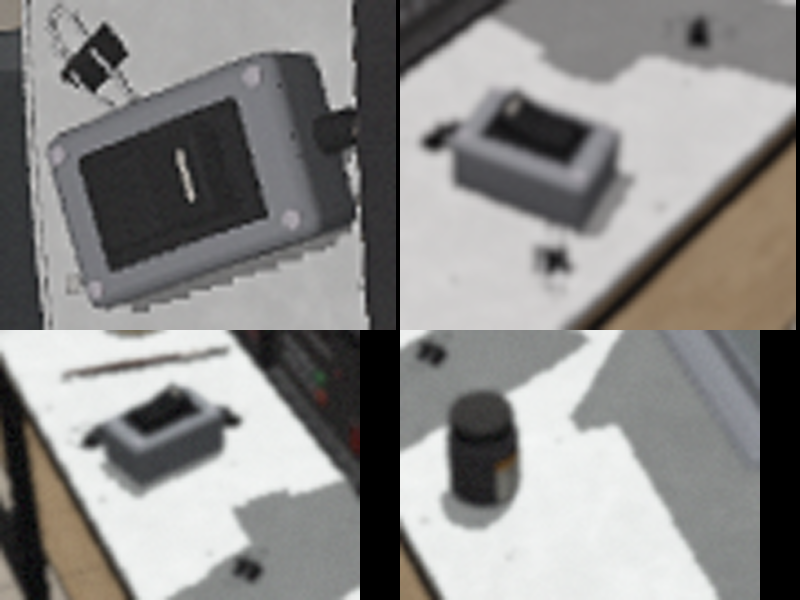

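The crops show the switch (wrist panel corners), the jar and the sash upper rail, with the pointer at its lower edge. One more crop set for the booth itself.

Run:
```python
import cv2,numpy as np
from h import *
def c(f,x,y,w,h,s):
    return cv2.resize(cv2.imread("pics/raw_"+f)[y:y+h,x:x+w],None,fx=s,fy=s,interpolation=cv2.INTER_CUBIC)
o=np.zeros((600,800,3),np.uint8)
o[:300,:396]=c("side0.png",272,215,66,50,6); o[300:,:396]=c("side0.png",272,255,66,50,6)
o[:300,400:796]=c("scene0.png",265,150,88,67,4.5)[:300]; o[300:,400:796]=c("scene0.png",260,35,99,75,4)
cv2.imwrite("pics/c3.png",o)
W=lambda u,v:(70+u/4.4,90+v/4.4)
print("screws");P=[onz("wrist",W(*p),38) for p in [(57,155),(252,75),(290,218),(95,290)]]
print(np.round(P,1))
print("opening",np.round([onz("wrist",W(*p),40) for p in [(80,157),(237,97),(268,218),(110,270)]],1))
print("mark",onz("wrist",W(180,150),45),onz("wrist",W(192,200),45))
c=np.mean(P,0); 
S=lambda u,v:(245+(u-400)/4.4,225+v/4.4); D=lambda u,v:(155+u/3.6,180+(v-330)/3.6); E=lambda u,v:(215+(u-400)/3.6,240+(v-330)/3.6)
print("scene screws",[onz("scene",S(*p),38).round(1) for p in [(582,176),(497,92)]])
print("jar side top",onz("side",E(484,412),66).round(1),"scene top",onz("scene",(520/1.5,297/1.5),66).round(1), "side base", onz("side",E(482,495),0).round(1))
print("clips",[onz("scene",S(*p),6).round() for p in [(435,137),(553,260),(698,35)]],[onz("side",D(*p),6).round() for p in [(95,438),(232,418),(247,568)]])
print(onz("wrist",W(95,60),6))
```

```text
screws
[[395.9  67.6  38. ]
 [464.1  84.8  38. ]
 [473.7  43.7  38. ]
 [405.8  26.2  38. ]]
opening [[405.7  66.3  40. ]
 [460.   79.   40. ]
 [467.7  44.3  40. ]
 [413.2  32.1  40. ]]
mark [443.25178619  65.60513322  45.        ] [446.13640571  51.21203841  45.        ]
scene screws [array([394.9,  64.5,  38. ]), array([473. ,  44.3,  38. ])]
jar side top [ 421.7 -250.    66. ] scene top [ 414.9 -237.    66. ] side base [ 415.3 -254.8    0. ]
clips [array([497.,  71.,   6.]), array([387.,  98.,   6.]), array([ 436., -107.,    6.])] [array([391.,  93.,   6.]), array([500.,  68.,   6.]), array([ 439., -112.,    6.])]
[392.02501688  96.15971087   6.        ]
```

View pics/c3.png

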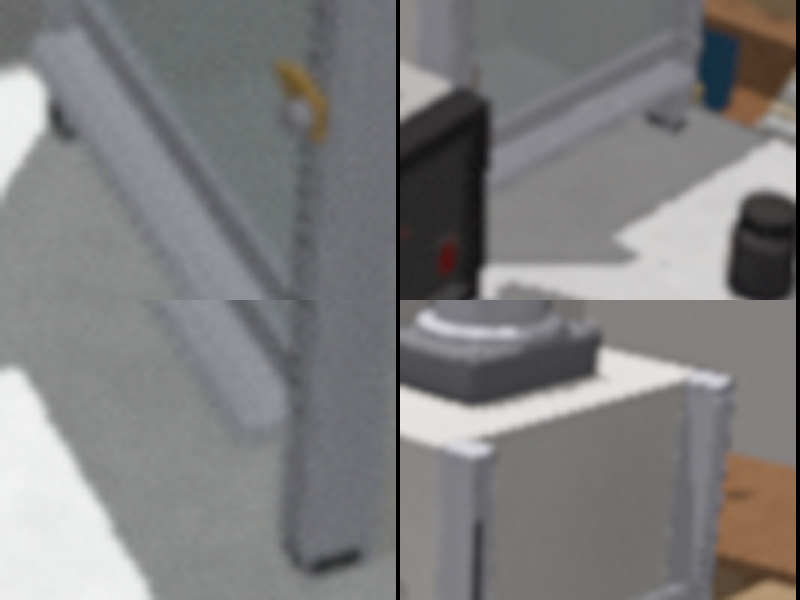

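```bash
cat > fit.py <<'E'
from h import *
from scipy.optimize import least_squares
C={n:cam(n) for n in("side","scene")}
obs=[("side",(-115,108,55),(279.5,227.5)),("side",(-115,-108,55),(312,277)),("side",(-98,-110,0),(320.3,296.5)),("side",(-98,-130,0),(323.7,300.3)),
("side",(95,-130,410),(422.7,122.7)),("scene",(-115,-108,55),(329.4,169))]
def w(p,b):
    c,s=np.cos(p[2]),np.sin(p[2]); return [p[0]+c*b[0]-s*b[1],p[1]+s*b[0]+c*b[1],b[2]]
f=lambda p:np.concatenate([proj(n,w(p,b),C[n])-uv for n,b,uv in obs])
if __name__=="__main__":
    r=least_squares(f,[640,-230,0],loss="soft_l1"); print(r.x, f(r.x).reshape(-1,2).round(1).tolist())
    def tri(a,b):
        A=[];B=[]
        for n,uv in (("side",a),("scene",b)):
            o,d=ray(n,uv,C[n]); d/=np.linalg.norm(d); M=np.eye(3)-np.outer(d,d); A.append(M);B.append(M@o)
        return np.linalg.solve(sum(A),sum(B))
    t=tri((318.7,225.8),(332.7,126.7)); print("tip tri",t)
    for y in(-100,-105,-110,-115): 
        X=w(r.x,(-100,y,0)); 
        for z in range(140,210,10): print(y,z,proj("side",[X[0],X[1],z],C["side"]).round(1),proj("scene",[X[0],X[1],z],C["scene"]).round(1)) if y in(-105,) else 0
    for yaw in (14.3,194.3):
        a=np.radians(yaw); 
        for k in (13,-13):
            P=[434.8+23*np.cos(a)-k*np.sin(a),55.5+23*np.sin(a)+k*np.cos(a),51]
            s=proj("scene",P);d=proj("side",P); print(yaw,k,"scene crop",(400+(s[0]-245)*4.4).round(),((s[1]-225)*4.4).round(),"side crop",((d[0]-155)*3.6).round(),(330+(d[1]-180)*3.6).round())
E
python3 fit.py
```

```text
[ 6.79671178e+02 -2.66517593e+02 -1.03295174e-01] [[-2.5, -3.7], [1.0, 1.7], [-1.3, -1.5], [-0.8, 0.7], [3.8, -0.1], [-0.4, -0.7]]
tip tri [ 559.2219999  -362.28003134  201.58521755]
-105 140 [320.6 247.1] [327.5 143.7]
-105 150 [320.9 243.5] [327.8 140.9]
-105 160 [321.1 239.8] [328.1 138. ]
-105 170 [321.4 236.1] [328.4 135.1]
-105 180 [321.7 232.4] [328.7 132.2]
-105 190 [321.9 228.7] [329.1 129.2]
-105 200 [322.2 224.9] [329.4 126.3]
14.3 13 scene crop 489.0 117.0 side crop 172.0 383.0
14.3 -13 scene crop 509.0 89.0 side crop 191.0 397.0
194.3 13 scene crop 584.0 115.0 side crop 142.0 420.0
194.3 -13 scene crop 565.0 144.0 side crop 124.0 405.0
```

Crops: raised rocker half faces world +x (peak at scene (515,92), side (172,388)); lip runs (45,75)→(240,430) in the side panels and the pointer tip is near (280,65). First the switch: turn and move above it.

drive_tool --commands '[[0, [-0.016, 0.0054, -0.006], [0, 0, -6.88]], [0, [-0.016, 0.0054, -0.006], [0, 0, -6.88]], [0, [-0.016, 0.0054, -0.006], [0, 0, -6.88]], [0, [-0.016, 0.0054, -0.006], [0, 0, -6.88]], [0, [-0.016, 0.0054, -0.006], [0, 0, -6.88]], [0, [-0.016, 0.0054, -0.006], [0, 0, -6.88]], [0, [-0.016, 0.0054, -0.006], [0, 0, -6.88]], [0, [-0.016, 0.0054, -0.006], [0, 0, -6.88]], [0, [-0.016, 0.0054, -0.006], [0, 0, -6.88]], [0, [-0.016, 0.0054, -0.006], [0, 0, -6.88]], [0, [-0.016, 0.0054, -0.006], [0, 0, -6.88]], [0, [0, 0, 0], [0, 0, 0]], [0, [0, 0, 0], [0, 0, 0]]]'

```text
t: 1.23
tool_pos: [448.8, 59.7, 236.6]
eef_rot: [3.141, 0.001, 0.254]
ft_force: [0.5, -0.4, -1.3]
gripper_width: 3.4
finger_force: 0.0
```

```bash
cat > kin.py <<'E'
from h import *
from scipy.spatial.transform import Rotation as Ro
s=env.state(); q=s["q"]; print(s["t"],q.round(3),s["tool_pos"].round(1),s["eef_rot"].round(3),s["ft_force"].round(1),s["gripper_width"].round(1))
E
python3 - <<'E'
from kin import *
for n,qq,e in (("s",[ 0.03377945,  0.68994751, -0.19450657,  1.56636029,  0.1573328 ,0.9025085 , -0.21510915],[-3.13977141e+00,  1.68926578e-04,  1.57090891e+00]),("n",q,s["eef_rot"])):
    A=Ro.from_euler("ZYZYZYZ"[:3],qq[:3])*Ro.from_euler("YZY",qq[3:6])*Ro.from_euler("Z",qq[6])
    print(n,(Ro.from_euler("xyz",e).inv()*A).as_rotvec(degrees=True).round(2), A.as_matrix()[:,2].round(3))
E
```

```text
Traceback (most recent call last):
  File "kin.py", line 3, in <module>
    s=env.state(); q=s["q"]; print(s["t"],q.round(3),s["tool_pos"].round(1),s["eef_rot"].round(3),s["ft_force"].round(1),s["gripper_width"].round(1))
                                                                                                                         ^^^^^^^^^^^^^^^^^^^^^^^^
AttributeError: 'float' object has no attribute 'round'
```

```bash
sed -i 's/s\["gripper_width"\].round(1)/s["gripper_width"]/' kin.py
python3 - <<'E'
from kin import *
for n,qq,e in (("s",[ 0.03377945,  0.68994751, -0.19450657,  1.56636029,  0.1573328 ,0.9025085 , -0.21510915],[-3.13977141e+00,  1.68926578e-04,  1.57090891e+00]),("n",q,s["eef_rot"])):
    A=Ro.from_euler("ZYZ",qq[:3])*Ro.from_euler("YZY",qq[3:6])*Ro.from_euler("Z",qq[6])
    print(n,(Ro.from_euler("xyz",e).inv()*A).as_rotvec(degrees=True).round(2), A.as_matrix()[:,2].round(3))
E
```

```text
1.2333 [-0.341  0.599  0.168  2.148 -0.237  0.412 -1.302] [448.8  59.7 236.6] [3.141e+00 1.000e-03 2.540e-01] [ 0.5 -0.4 -1.3] 3.4001865680954024
s [-2.000e-02  2.000e-02 -8.999e+01] [-0.002  0.    -1.   ]
n [ 4.0000e-02 -4.0000e-02  1.1909e+02] [-0.001  0.    -1.   ]
```

drive_tool --commands '[[0, [0, 0, -0.02], [0, 0, 0]], [0, [0, 0, -0.03], [0, 0, 0]], [0, [0, 0, -0.03], [0, 0, 0]], [0, [0, 0, -0.02], [0, 0, 0]], [0, [0, 0, -0.01], [0, 0, 0]], [0, [0, 0, -0.005], [0, 0, 0]], [0, [0, 0, -0.003], [0, 0, 0]], [0, [0, 0, -0.003], [0, 0, 0]], [0, [0, 0, 0], [0, 0, 0]]]'

```text
t: 1.98
tool_pos: [450.8, 59.5, 116.2]
eef_rot: [3.141, -0.004, 0.25]
ft_force: [0.7, 1.0, 0.3]
gripper_width: 0.4
finger_force: 0.1
```

Run:
```python
from kin import *
import itertools
D=[([ 0.03377945,  0.68994751, -0.19450657,  1.56636029,  0.1573328 ,0.9025085 , -0.21510915],[-3.13977141e+00,  1.68926578e-04,  1.57090891e+00]),([-0.341,0.599,0.168,2.148,-0.237,0.412,-1.302],[3.141,.001,.254]),(q,s["eef_rot"])]
for sg in itertools.product([1,-1],repeat=7):
    O=[]
    for qq,e in D:
        qq=np.array(qq)*sg
        A=Ro.from_euler("ZYZ",qq[:3])*Ro.from_euler("YZY",qq[3:6])*Ro.from_euler("Z",qq[6])
        O.append(A.inv()*Ro.from_euler("xyz",e))
    d=[np.degrees((O[0].inv()*o).magnitude()) for o in O[1:]]
    if max(d)<3: print(sg,np.round(d,2),O[0].as_rotvec(degrees=True).round(1))
```

```text
1.9833 [-0.253  0.845  0.034  2.21  -0.291  0.087 -1.262] [450.8  59.5 116.2] [ 3.141 -0.004  0.25 ] [0.7 1.  0.3] 0.3939227863582691
(-1, 1, -1, 1, -1, 1, -1) [0.08 0.  ] [-0. -0. 90.]
(-1, -1, -1, -1, -1, -1, -1) [0.27 0.52] [ 0.2  0.1 90. ]
```

drive_tool --commands '[[0, [-0.0015, 0, -0.002], [0, 0, 0]], [0, [0, 0, -0.002], [0, 0, 0]], [0, [0, 0, -0.002], [0, 0, 0]], [0, [0, 0, -0.002], [0, 0, 0]], [0, [0, 0, -0.001], [0, 0, 0]], [0, [0, 0, 0], [0, 0, 0]]]'

```text
t: 2.48
tool_pos: [448.6, 59.5, 111.7]
eef_rot: [3.141, -0.007, 0.25]
ft_force: [-2.2, 1.1, 62.2]
gripper_width: 0.9
finger_force: 31.0
```

drive_tool --commands '[[0, [0, 0, 0.01], [0, 0, 0]], [0, [0, 0, 0.02], [0, 0, 0]], [0, [0, 0, 0.03], [0, 0, 0]], [0, [0, 0, 0.035], [0, 0, 0]], [0, [-0.0, -0.04, 0.03], [0, 0, 0]], [0, [0, -0.04, 0.03], [0, 0, 0]], [0, [0, -0.04, 0.02], [0, 0, 0]], [0, [0, -0.04, 0.02], [0, 0, 0]], [0, [0, 0, 0], [0, 0, 0]]]'

```text
t: 3.23
tool_pos: [447.0, -89.9, 292.1]
eef_rot: [3.135, -0.003, 0.238]
ft_force: [0.1, -0.3, -0.6]
gripper_width: 0.2
finger_force: 0.0
```

Run:
```python
from kin import *
for n in("scene","side","wrist"): snap(n,n+"1.png")
def c(f,x,y,w,h,W,H): return cv2.resize(cv2.imread("pics/raw_"+f)[y:y+h,x:x+w],(W,H),interpolation=cv2.INTER_CUBIC)
o=np.zeros((600,800,3),np.uint8)
o[:290,:396]=c("scene0.png",245,235,60,44,396,290);o[:290,400:796]=c("scene1.png",245,235,60,44,396,290)
o[300:590,:396]=c("side0.png",180,185,50,37,396,290);o[300:590,400:796]=c("side1.png",180,185,50,37,396,290)
cv2.imwrite("pics/c4.png",o)
```

```text
3.2333 [-0.027  0.498  0.185  2.084 -0.156  0.566 -1.066] [447.  -89.9 292.1] [ 3.135e+00 -3.000e-03  2.380e-01] [ 0.1 -0.3 -0.6] 0.1993340951032273
```

View pics/c4.png

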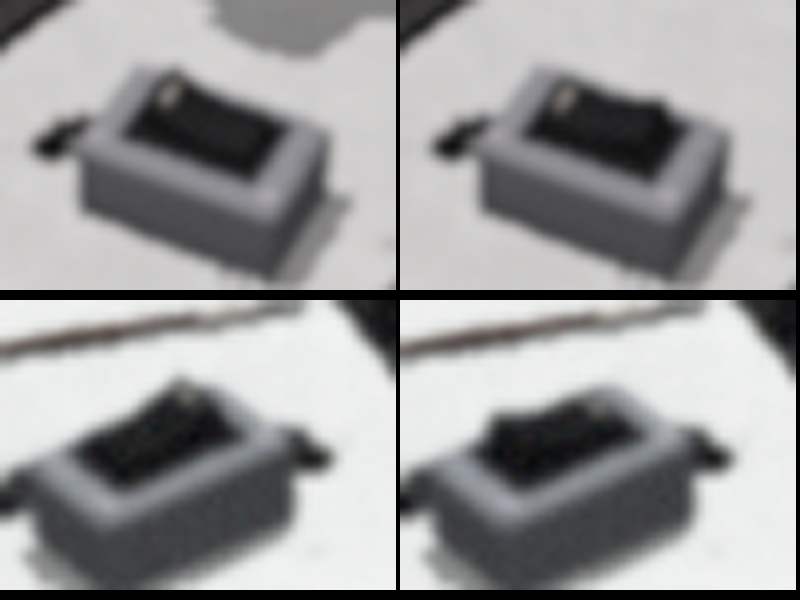

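The pictures show the rocker flipped (raised end now at −x). Now fit the kinematics to plan the horizontal-tool posture.

```bash
cat > model.py <<'E'
from h import *
from scipy.spatial.transform import Rotation as Ro
from scipy.optimize import least_squares
SG=np.array([-1,1,-1,1,-1,1,-1])
LO=np.array([-3.01,-.46,-1.47,.13,-1,.04,-2.66]);HI=np.array([3.01,2.08,1.51,2.56,4.14,2.09,2.66])
def frames(q):
    q=np.array(q)*SG; R=Ro.identity(); out=[np.eye(3)]
    for a,x in zip("zyzyzyz",q):
        R=R*Ro.from_euler(a,x); out.append(R.as_matrix())
    return out
def basis(q):
    F=frames(q); return np.stack([F[1][:,0],F[1][:,2],F[3][:,0],F[3][:,2],F[5][:,0],F[5][:,2],F[7][:,2]],1)
S=[([0.03377945,0.68994751,-0.19450657,1.56636029,0.1573328,0.9025085,-0.21510915],[624.48,-.04,301.93]),([-0.341,0.599,0.168,2.148,-0.237,0.412,-1.302],[448.8,59.7,236.6]),([-0.253,0.845,0.034,2.21,-0.291,0.087,-1.262],[450.8,59.5,116.2]),([-0.027,0.498,0.185,2.084,-0.156,0.566,-1.066],[447.,-89.9,292.1])]
A=np.vstack([basis(q) for q,_ in S]); b=np.concatenate([p for _,p in S])
use=[1,3,5,6]
d=np.zeros(7); d[use],res=np.linalg.lstsq(A[:,use],b,rcond=None)[:2]
def fk(q): return basis(q)@d, Ro.from_matrix(frames(q)[7])*Ro.from_euler("z",90,degrees=True)
if __name__=="__main__":
    print(d.round(1),np.abs(A@d-b).max()); d2=np.linalg.lstsq(A,b,rcond=None)[0]; print(d2.round(1),np.abs(A@d2-b).max())
E
python3 model.py
```

```text
[   0.  4350.1    0.   544.1    0.   357.2 4239.2] 47.457250177605886
[ -21.7 3525.8  -35.4  561.9  -44.8  361.9 3466.5] 48.7323974656128
```

Run:
```python
from model import *
q=np.array([-0.027,0.498,0.185,2.084,-0.156,0.566,-1.066])
for v in(-.156,.5,1,1.57,2.2,2.8,3.14): 
    r=q.copy(); r[4]=v; r[5]=.8; print(v,frames(r)[7][:,2].round(2),frames(q)[5][:,2].round(2))
```

```text
-0.156 [-0.22  0.06 -0.97] [ 0.52 -0.15 -0.84]
0.5 [-0.21 -0.4  -0.89] [ 0.52 -0.15 -0.84]
1 [-0.04 -0.67 -0.74] [ 0.52 -0.15 -0.84]
1.57 [ 0.27 -0.81 -0.52] [ 0.52 -0.15 -0.84]
2.2 [ 0.64 -0.7  -0.31] [ 0.52 -0.15 -0.84]
2.8 [ 0.9  -0.38 -0.2 ] [ 0.52 -0.15 -0.84]
3.14 [ 0.97 -0.15 -0.2 ] [ 0.52 -0.15 -0.84]
```

```bash
cat > path.py <<'E'
from model import *
s=env.state(); R0=Ro.from_euler("xyz",s["eef_rot"])
def target(yaw,below):
    c,n=np.cos(yaw),np.sin(yaw); a=np.radians(below); h=np.array([c,n,0]); k=np.array([0,0,1.])
    z=np.cos(a)*h-np.sin(a)*k; x=np.sin(a)*h+np.cos(a)*k
    return Ro.from_matrix(np.stack([x,np.cross(z,x),z],1))
if __name__=="__main__":
    Rf=target(-.1,20); y=-.1; f=np.array([np.cos(y)*np.sin(np.radians(35)),np.sin(y)*np.sin(np.radians(35)),-np.cos(np.radians(35))])
    P=lambda a:Ro.from_rotvec(-np.pi*a*f)*R0*Ro.from_rotvec([0,0,-np.pi*a])
    res=(Rf*P(1).inv()).as_rotvec(); N=54
    T=[Ro.from_rotvec(res*k/N)*P(k/N) for k in range(N+1)]
    cur=T[0]; print("res",np.degrees(res).round(1))
    for k in range(1,N+1):
        v=(T[k]*cur.inv()).as_rotvec(degrees=True).round(1); cur=Ro.from_rotvec(v,degrees=True)*cur; print(k,v.tolist())
E
python3 path.py
```

```text
res [18.8 -1.8 -6.8]
1 [-1.5, 0.2, 5.9]
2 [-1.6, 0.3, 6.0]
3 [-1.5, 0.3, 5.9]
4 [-1.6, 0.4, 5.9]
5 [-1.5, 0.6, 5.9]
6 [-1.6, 0.5, 5.9]
7 [-1.6, 0.7, 5.9]
8 [-1.6, 0.7, 5.9]
9 [-1.7, 0.8, 5.8]
10 [-1.7, 0.9, 5.9]
11 [-1.7, 1.0, 5.8]
12 [-1.8, 1.0, 5.7]
13 [-1.8, 1.1, 5.8]
14 [-1.9, 1.1, 5.7]
15 [-1.9, 1.2, 5.7]
16 [-2.0, 1.3, 5.6]
17 [-2.1, 1.3, 5.6]
18 [-2.1, 1.3, 5.6]
19 [-2.2, 1.4, 5.5]
20 [-2.2, 1.5, 5.5]
21 [-2.4, 1.4, 5.4]
22 [-2.4, 1.5, 5.4]
23 [-2.5, 1.6, 5.4]
24 [-2.6, 1.5, 5.2]
25 [-2.6, 1.6, 5.3]
26 [-2.8, 1.5, 5.2]
27 [-2.8, 1.6, 5.1]
28 [-3.0, 1.6, 5.1]
29 [-3.0, 1.6, 5.0]
30 [-3.1, 1.5, 5.0]
31 [-3.2, 1.6, 4.9]
32 [-3.3, 1.5, 4.8]
33 [-3.3, 1.5, 4.8]
34 [-3.5, 1.5, 4.7]
35 [-3.5, 1.4, 4.7]
36 [-3.7, 1.4, 4.6]
37 [-3.7, 1.4, 4.6]
38 [-3.8, 1.3, 4.5]
39 [-3.9, 1.2, 4.4]
40 [-4.0, 1.2, 4.4]
41 [-4.0, 1.1, 4.3]
42 [-4.1, 1.0, 4.3]
43 [-4.2, 1.0, 4.2]
44 [-4.3, 0.8, 4.2]
45 [-4.3, 0.8, 4.1]
46 [-4.4, 0.7, 4.0]
47 [-4.5, 0.6, 4.0]
48 [-4.5, 0.5, 3.9]
49 [-4.6, 0.5, 3.9]
50 [-4.6, 0.3, 3.8]
51 [-4.6, 0.2, 3.8]
52 [-4.7, 0.1, 3.8]
53 [-4.7, -0.0, 3.7]
54 [-4.8, -0.2, 3.6]
```

drive_tool --commands '[[0, [0, -0.0028, 0], [-1.5, 0.2, 5.9]], [0, [0, -0.0028, 0], [-1.6, 0.3, 6.0]], [0, [0, -0.0028, 0], [-1.5, 0.3, 5.9]], [0, [0, -0.0028, 0], [-1.6, 0.4, 5.9]], [0, [0, -0.0028, 0], [-1.5, 0.6, 5.9]], [0, [0, -0.0028, 0], [-1.6, 0.5, 5.9]], [0, [0, -0.0028, 0], [-1.6, 0.7, 5.9]], [0, [0, -0.0028, 0], [-1.6, 0.7, 5.9]], [0, [0, -0.0028, 0], [-1.7, 0.8, 5.8]], [0, [0, -0.0028, 0], [-1.7, 0.9, 5.9]], [0, [0, -0.0028, 0], [-1.7, 1.0, 5.8]], [0, [0, -0.0028, 0], [-1.8, 1.0, 5.7]], [0, [0, -0.0028, 0], [-1.8, 1.1, 5.8]], [0, [0, -0.0028, 0], [-1.9, 1.1, 5.7]], [0, [0, -0.0028, 0], [-1.9, 1.2, 5.7]], [0, [0, -0.0028, 0], [-2.0, 1.3, 5.6]], [0, [0, -0.0028, 0], [-2.1, 1.3, 5.6]], [0, [0, -0.0028, 0], [-2.1, 1.3, 5.6]], [0, [0, -0.0028, 0], [-2.2, 1.4, 5.5]], [0, [0, -0.0028, 0], [-2.2, 1.5, 5.5]]]'

```text
t: 5.05
tool_pos: [446.9, -135.4, 287.8]
eef_rot: [-2.948, 0.497, 2.399]
ft_force: [-0.2, -0.7, -0.8]
gripper_width: 0.3
finger_force: 0.0
```

```bash
python3 kin.py
```

```text
5.05 [-0.348  0.549  0.42   2.31   1.25   0.278 -0.436] [ 446.9 -135.4  287.8] [-2.948  0.497  2.399] [-0.2 -0.7 -0.8] 0.31043960595128833
```

Following as intended (q5 rising to 1.25). Continue.

drive_tool --commands '[[0, [0, -0.0028, 0], [-2.4, 1.4, 5.4]], [0, [0, -0.0028, 0], [-2.4, 1.5, 5.4]], [0, [0, -0.0028, 0], [-2.5, 1.6, 5.4]], [0, [0, -0.0028, 0], [-2.6, 1.5, 5.2]], [0, [0, -0.0028, 0], [-2.6, 1.6, 5.3]], [0, [0, -0.0028, 0], [-2.8, 1.5, 5.2]], [0, [0, -0.0028, 0], [-2.8, 1.6, 5.1]], [0, [0, -0.0028, 0], [-3.0, 1.6, 5.1]], [0, [0, -0.0028, 0], [-3.0, 1.6, 5.0]], [0, [0, -0.0028, 0], [-3.1, 1.5, 5.0]], [0, [0, -0.0028, 0], [-3.2, 1.6, 4.9]], [0, [0, -0.0028, 0], [-3.3, 1.5, 4.8]], [0, [0, -0.0028, 0], [-3.3, 1.5, 4.8]], [0, [0, -0.0028, 0], [-3.5, 1.5, 4.7]], [0, [0, -0.0028, 0], [-3.5, 1.4, 4.7]], [0, [0, -0.0028, 0], [-3.7, 1.4, 4.6]], [0, [0, -0.0028, 0], [-3.7, 1.4, 4.6]], [0, [0, -0.0028, 0], [-3.8, 1.3, 4.5]], [0, [0, -0.0028, 0], [-3.9, 1.2, 4.4]], [0, [0, -0.0028, 0], [-4.0, 1.2, 4.4]]]'

```text
t: 6.72
tool_pos: [473.3, -173.4, 276.9]
eef_rot: [-2.228, -0.078, -2.176]
ft_force: [0.6, 2.6, -1.0]
gripper_width: 0.7
finger_force: 0.0
```

```bash
python3 kin.py
```

```text
6.7167 [ 0.695  1.04  -1.405  2.56   1.941  1.79   0.712] [ 473.3 -173.4  276.9] [-2.228 -0.078 -2.176] [ 0.6  2.6 -1. ] 0.7069588381321008
```

```bash
cat > fitk.py <<'E'
from model import *
S2=S+[([-0.348,0.549,0.42,2.31,1.25,0.278,-0.436],[446.9,-135.4,287.8]),([0.695,1.04,-1.405,2.56,1.941,1.79,0.712],[473.3,-173.4,276.9])]
def cols(q):
    F=frames(q); return np.stack([F[0][:,2],F[1][:,0],F[3][:,0],F[3][:,2],F[4][:,0],F[5][:,2],F[6][:,0],F[7][:,2]],1)
A=np.vstack([cols(q) for q,_ in S2]); b=np.concatenate([p for _,p in S2])
nm=["d1","a1","a3","d3","a4","d5","a6","d7"]
for use in([0,3,5,7],[0,3,5,6,7],[0,2,3,4,5,7],[0,2,3,4,5,6,7],list(range(8))):
    x=np.linalg.lstsq(A[:,use],b,rcond=None)[0]; print([(nm[i],v.round(1)) for i,v in zip(use,x)],"err",np.abs(A[:,use]@x-b).max().round(1))
E
python3 fitk.py
```

```text
[('d1', np.float64(365.6)), ('d3', np.float64(562.1)), ('d5', np.float64(341.6)), ('d7', np.float64(287.0))] err 45.7
[('d1', np.float64(422.6)), ('d3', np.float64(526.7)), ('d5', np.float64(321.5)), ('a6', np.float64(-31.6)), ('d7', np.float64(332.4))] err 49.3
[('d1', np.float64(373.1)), ('a3', np.float64(-42.7)), ('d3', np.float64(570.3)), ('a4', np.float64(-16.0)), ('d5', np.float64(375.6)), ('d7', np.float64(302.3))] err 46.5
[('d1', np.float64(502.7)), ('a3', np.float64(-76.9)), ('d3', np.float64(514.4)), ('a4', np.float64(-16.1)), ('d5', np.float64(367.3)), ('a6', np.float64(-67.8)), ('d7', np.float64(412.3))] err 51.7
[('d1', np.float64(475.5)), ('a1', np.float64(-48.1)), ('a3', np.float64(-64.9)), ('d3', np.float64(579.4)), ('a4', np.float64(-4.9)), ('d5', np.float64(372.9)), ('a6', np.float64(-73.5)), ('d7', np.float64(418.7))] err 56.3
```

```bash
cat > fit3.py <<'E'
import model as M, itertools
from model import *
E=[[-3.13977,1.7e-4,1.5709],[3.141,.001,.254],[3.141,-.004,.25],[3.135,-.003,.238],[-2.948,.497,2.399],[-2.228,-.078,-2.176]]
from fitk import S2
out=[]
for sg in itertools.product([1,-1],repeat=7):
    M.SG=np.array(sg)
    O=[Ro.from_matrix(frames(q)[7]).inv()*Ro.from_euler("xyz",e) for (q,_),e in zip(S2,E)]
    m=max(np.degrees((O[0].inv()*o).magnitude()) for o in O)
    A=np.vstack([np.hstack([basis(q)[:,[3,5,6]],np.eye(3)]) for q,_ in S2]); b=np.concatenate([p for _,p in S2])
    x=np.linalg.lstsq(A,b,rcond=None)[0]; out.append((m,np.abs(A@x-b).max(),sg,x.round(1),O[0].as_rotvec(degrees=True).round(1)))
out.sort(key=lambda o:o[0])
for o in out[:3]: print(o)
out.sort(key=lambda o:o[1])
for o in out[:3]: print(o)
E
python3 fit3.py | tail -6
```

```text
(np.float64(0.07897412158394519), np.float64(11.91486325634196), (-1, 1, -1, 1, -1, 1, -1), array([555.8, 337.6, 235.2,  14.4, -45.2, 319.8]), array([ 0.,  0., 90.]))
(np.float64(70.98359912292945), np.float64(162.81567413066574), (1, 1, 1, -1, 1, -1, -1), array([-105.6,  104.4,    6.7,  646.4,  -53.9,  327. ]), array([-71. , -42.2,  54.3]))
(np.float64(77.32467903245936), np.float64(127.54784037822814), (1, 1, -1, 1, -1, 1, -1), array([-158.1,   78.1,   73.7,  557.3,  -38.5,  500.2]), array([-0. ,  0. , 93.9]))
(np.float64(0.07897412158394519), np.float64(11.91486325634196), (-1, 1, -1, 1, -1, 1, -1), array([555.8, 337.6, 235.2,  14.4, -45.2, 319.8]), array([ 0.,  0., 90.]))
(np.float64(124.47723357489274), np.float64(11.914863256342244), (-1, 1, -1, 1, -1, 1, 1), array([555.8, 337.6, 235.2,  14.4, -45.2, 319.8]), array([  0. ,   0. , 114.7]))
(np.float64(173.9560003330131), np.float64(93.23553857000263), (-1, 1, -1, 1, 1, -1, 1), array([434.7, 203.8,  33.3, 144.4, -62.4, 108.2]), array([77.2, 77.2, 60.7]))
```

Run:
```python
from fitk import *
def c2(q):
    F=frames(q); return np.stack([F[0][:,2],F[1][:,0],F[1][:,1],F[3][:,2],F[3][:,1],F[5][:,2],F[5][:,1],F[7][:,2]],1)
A=np.vstack([c2(q) for q,_ in S2]); nm=["z0","x1","y1","z3","y3","z5","y5","z7"]
print()
for use in([0,2,3,4,5,6,7],list(range(8)),[0,2,3,5,7],[0,2,3,4,5,7]):
    x=np.linalg.lstsq(A[:,use],b,rcond=None)[0]; print([(nm[i],float(v.round(1))) for i,v in zip(use,x)],"err",np.abs(A[:,use]@x-b).max().round(1))
```

```text
[('d1', np.float64(365.6)), ('d3', np.float64(562.1)), ('d5', np.float64(341.6)), ('d7', np.float64(287.0))] err 45.7
[('d1', np.float64(422.6)), ('d3', np.float64(526.7)), ('d5', np.float64(321.5)), ('a6', np.float64(-31.6)), ('d7', np.float64(332.4))] err 49.3
[('d1', np.float64(373.1)), ('a3', np.float64(-42.7)), ('d3', np.float64(570.3)), ('a4', np.float64(-16.0)), ('d5', np.float64(375.6)), ('d7', np.float64(302.3))] err 46.5
[('d1', np.float64(502.7)), ('a3', np.float64(-76.9)), ('d3', np.float64(514.4)), ('a4', np.float64(-16.1)), ('d5', np.float64(367.3)), ('a6', np.float64(-67.8)), ('d7', np.float64(412.3))] err 51.7
[('d1', np.float64(475.5)), ('a1', np.float64(-48.1)), ('a3', np.float64(-64.9)), ('d3', np.float64(579.4)), ('a4', np.float64(-4.9)), ('d5', np.float64(372.9)), ('a6', np.float64(-73.5)), ('d7', np.float64(418.7))] err 56.3

[('z0', 347.4), ('y1', -18.6), ('z3', 563.2), ('y3', -27.1), ('z5', 344.9), ('y5', -0.1), ('z7', 262.4)] err 0.3
[('z0', 347.6), ('x1', 0.2), ('y1', -18.6), ('z3', 563.0), ('y3', -27.2), ('z5', 344.9), ('y5', -0.1), ('z7', 262.4)] err 0.3
[('z0', 336.9), ('y1', -41.3), ('z3', 568.4), ('z5', 339.4), ('z7', 262.6)] err 17.7
[('z0', 347.6), ('y1', -18.6), ('z3', 563.2), ('y3', -27.2), ('z5', 345.0), ('z7', 262.5)] err 0.3
```

```bash
cat > ik.py <<'E'
import model
from model import *
from path import target
LK=[347.5,-18.6,563.1,-27.1,344.9,-.1,262.4]
def fk(q):
    F=frames(q); p=LK[0]*F[0][:,2]+LK[1]*F[1][:,1]+LK[2]*F[3][:,2]+LK[3]*F[3][:,1]+LK[4]*F[5][:,2]+LK[5]*F[5][:,1]+LK[6]*F[7][:,2]
    return p, Ro.from_matrix(F[7])*Ro.from_euler("z",90,degrees=True)
def ik(p,R,q0,wq=.02,n=0):
    mid=(LO+HI)/2;half=(HI-LO)/2
    def r(q):
        P,A=fk(q); return np.r_[(P-p)/10,(A*R.inv()).as_rotvec()*10,wq*(q-q0)]
    s=least_squares(r,np.clip(q0,LO+.02,HI-.02),bounds=(LO+.05,HI-.05)); P,A=fk(s.x); return s.x,np.linalg.norm(P-p),(A*R.inv()).magnitude()
if __name__=="__main__":
    q=env.state()["q"]; rng=np.random.default_rng(0)
    for below in(20,30,40):
      for yaw in(-.1,.15,.4):
        R=target(yaw,below)
        z=R.as_matrix()[:,2]
        for nm,tip in(("low",[573,-316,22]),("high",[573,-316,170]),("jar",[628,-258,25])):
            p=np.array(tip)-64*z; best=None
            for k in range(12):
                q0=np.array([0,.6,0,2.3,3.0,.8,1.5])+ (rng.normal(size=7)*.6 if k else 0)
                x,e,a=ik(p,R,q0)
                m=np.min(np.minimum(x-LO,HI-x))
                if e<.5 and a<.01 and (best is None or m>best[0]): best=(m,x)
            print(below,yaw,nm,None if best is None else (round(best[0],2),best[1].round(2).tolist()))
E
python3 ik.py
```

```text
Traceback (most recent call last):
  File "ik.py", line 23, in <module>
    x,e,a=ik(p,R,q0)
          ~~^^^^^^^^
  File "ik.py", line 12, in ik
    s=least_squares(r,np.clip(q0,LO+.02,HI-.02),bounds=(LO+.05,HI-.05)); P,A=fk(s.x); return s.x,np.linalg.norm(P-p),(A*R.inv()).magnitude()
ValueError: Initial guess is outside of provided bounds
```

```bash
sed -i 's/np.clip(q0,LO+.02,HI-.02)/np.clip(q0,LO+.06,HI-.06)/' ik.py; python3 ik.py
```

```text
20 -0.1 low (np.float64(0.34), [0.97, 1.43, -0.39, 2.22, 3.68, 1.38, 2.2])
20 -0.1 high (np.float64(0.19), [0.91, 1.1, -0.34, 2.37, 3.61, 1.31, 2.0])
20 -0.1 jar (np.float64(0.34), [0.79, 1.43, -0.42, 2.22, 3.52, 1.46, 2.18])
20 0.15 low (np.float64(0.22), [1.29, 1.49, -0.71, 2.06, 3.92, 0.75, 2.35])
20 0.15 high (np.float64(0.12), [1.06, 1.08, -0.38, 2.19, 4.02, 1.0, 1.87])
20 0.15 jar (np.float64(0.32), [1.02, 1.43, -0.55, 2.08, 3.82, 1.01, 2.24])
20 0.4 low None
20 0.4 high None
20 0.4 jar (np.float64(0.08), [0.29, 1.57, 0.78, 1.94, 3.97, 2.01, 1.26])
30 -0.1 low (np.float64(0.33), [1.03, 1.35, -0.56, 2.23, 3.45, 1.1, 2.33])
30 -0.1 high (np.float64(0.25), [1.14, 1.07, -0.8, 2.31, 3.21, 0.89, 2.39])
30 -0.1 jar (np.float64(0.33), [0.68, 1.29, -0.32, 2.23, 3.4, 1.27, 2.02])
30 0.15 low (np.float64(0.32), [1.2, 1.35, -0.66, 2.08, 3.72, 0.68, 2.34])
30 0.15 high (np.float64(0.2), [1.06, 0.97, -0.44, 2.17, 3.94, 0.74, 1.82])
30 0.15 jar (np.float64(0.46), [0.91, 1.29, -0.47, 2.1, 3.68, 0.9, 2.15])
30 0.4 low (np.float64(0.07), [1.4, 1.47, -0.96, 1.89, 4.04, 0.11, 2.29])
30 0.4 high None
30 0.4 jar (np.float64(0.19), [1.22, 1.43, -0.89, 1.92, 3.75, 0.29, 2.47])
40 -0.1 low (np.float64(0.35), [0.9, 1.2, -0.44, 2.21, 3.35, 0.92, 2.17])
40 -0.1 high (np.float64(0.31), [0.92, 0.87, -0.47, 2.25, 3.33, 0.67, 2.01])
40 -0.1 jar (np.float64(0.36), [0.43, 1.16, 0.04, 2.2, 3.46, 1.09, 1.62])
40 0.15 low (np.float64(0.38), [1.09, 1.22, -0.58, 2.07, 3.58, 0.56, 2.28])
40 0.15 high (np.float64(0.29), [1.17, 0.95, -0.75, 2.11, 3.49, 0.33, 2.21])
40 0.15 jar (np.float64(0.48), [0.76, 1.16, -0.3, 2.08, 3.66, 0.77, 1.94])
40 0.4 low (np.float64(0.09), [1.26, 1.3, -0.81, 1.9, 3.91, 0.13, 2.25])
40 0.4 high None
40 0.4 jar (np.float64(0.1), [1.11, 1.29, -0.8, 1.92, 3.49, 0.23, 2.56])
```

```bash
cat > plan.py <<'E'
from ik import *
B=np.array([679.7,-266.5,-.103])
def bw(b): 
    c,s=np.cos(B[2]),np.sin(B[2]); return np.array([B[0]+c*b[0]-s*b[1],B[1]+s*b[0]+c*b[1],b[2]])
def wb(p):
    c,s=np.cos(B[2]),np.sin(B[2]); d=np.array(p)[:2]-B[:2]; return np.array([c*d[0]+s*d[1],-s*d[0]+c*d[1],p[2]])
R=target(-.1,45); z=R.as_matrix()[:,2]
def rows(q0,q1,N,rd=1):
    cp,cR=fk(q0)
    for k in range(1,N+1):
        u=k/N; P,A=fk(q0+(q1-q0)*u); t=(P-cp).round(0 if 0 else 1); v=(A*cR.inv()).as_rotvec(degrees=True).round(rd); cp=cp+t; cR=Ro.from_rotvec(v,degrees=True)*cR
        print([0,(t/1000).round(4).tolist(),v.tolist()],end=", ")
    print()
if __name__=="__main__":
    q=env.state()["q"]; print(fk(q)[0].round(1))
    ins=bw((-103,-70,20))-64*z; qi,e,a=ik(ins,R,np.array([1,1.2,-.5,2.2,3.4,.8,2.1]),.005); print("ins",ins.round(),qi.round(2),e,a)
    qp,e,a=ik(ins-120*z,R,qi); print("pre",(ins-120*z).round(),qp.round(2),e,a)
    qh,e,a=ik(ins-120*z+[0,0,100],R,qp); print("hi",(ins-120*z+[0,0,100]).round(),qh.round(2),e,a)
    print(min(np.degrees(np.max(np.abs(qh-q))),999))
    for k in range(0,6): print(fk(q+(qh-q)*k/5)[0].round(),frames(q+(qh-q)*k/5)[7][:,2].round(2))
    rows(q,qh,20)
E
python3 plan.py
```

```text
[ 473.2 -173.4  276.9]
ins [ 525. -321.   65.] [ 0.89  1.15 -0.42  2.16  3.3   0.77  2.15] 1.0369820521623882e-06 7.411039963602028e-08
pre [ 441. -313.  150.] [ 1.01  0.98 -0.44  2.38  3.35  0.79  2.14] 3.2183129675853016e-05 3.956746447293469e-07
hi [ 441. -313.  250.] [ 1.07  0.73 -0.54  2.35  3.35  0.53  2.03] 7.84833991200495e-05 3.018354131727686e-06
80.84153823221722
[ 473. -173.  277.] [ 0.62 -0.49 -0.61]
[ 506. -185.  277.] [ 0.72 -0.39 -0.58]
[ 527. -204.  281.] [ 0.79 -0.28 -0.54]
[ 527. -230.  281.] [ 0.82 -0.18 -0.54]
[ 500. -266.  270.] [ 0.8  -0.1  -0.59]
[ 441. -313.  250.] [ 0.7  -0.07 -0.71]
[0, [0.0088, -0.0022, -0.0009], [-1.0, 0.4, 3.2]], [0, [0.0086, -0.0027, -0.0003], [-1.3, 0.3, 3.4]], [0, [0.0082, -0.0032, 0.0002], [-1.7, 0.3, 3.6]], [0, [0.0075, -0.0036, 0.0007], [-1.9, 0.4, 3.6]], [0, [0.0067, -0.0042, 0.0009], [-2.2, 0.3, 3.9]], [0, [0.0059, -0.0045, 0.0011], [-2.6, 0.5, 3.9]], [0, [0.0047, -0.005, 0.0012], [-2.8, 0.5, 4.0]], [0, [0.0036, -0.0055, 0.0009], [-3.0, 0.6, 4.1]], [0, [0.0022, -0.0058, 0.0007], [-3.4, 0.7, 4.1]], [0, [0.0009, -0.0063, 0.0003], [-3.5, 0.9, 4.2]], [0, [-0.0008, -0.0068, -0.0002], [-3.8, 1.0, 4.3]], [0, [-0.0023, -0.0073, -0.0008], [-4.0, 1.2, 4.2]], [0, [-0.004, -0.0078, -0.0016], [-4.1, 1.3, 4.4]], [0, [-0.0058, -0.0084, -0.0022], [-4.3, 1.6, 4.3]], [0, [-0.0077, -0.0091, -0.003], [-4.4, 1.8, 4.4]], [0, [-0.0096, -0.0098, -0.0037], [-4.4, 2.0, 4.4]], [0, [-0.0117, -0.0105, -0.0043], [-4.5, 2.3, 4.4]], [0, [-0.0137, -0.0113, -0.0049], [-4.5, 2.5, 4.4]], [0, [-0.016, -0.0122, -0.0053], [-4.4, 2.8, 4.4]], [0, [-0.0181, -0.013, -0.0055], [-4.5, 3.1, 4.5]],
```

drive_tool --commands '[[0, [0.0046, -0.0022, -0.0009], [-1.0, 0.4, 3.2]], [0, [0.0046, -0.0027, -0.0003], [-1.3, 0.3, 3.4]], [0, [0.004, -0.0032, 0.0002], [-1.7, 0.3, 3.6]], [0, [0.0038, -0.0036, 0.0007], [-1.9, 0.4, 3.6]], [0, [0.0034, -0.0042, 0.0009], [-2.2, 0.3, 3.9]], [0, [0.003, -0.0045, 0.0011], [-2.6, 0.5, 3.9]], [0, [0.002, -0.005, 0.0012], [-2.8, 0.5, 4.0]], [0, [0.0015, -0.0055, 0.0009], [-3.0, 0.6, 4.1]], [0, [0.001, -0.0058, 0.0007], [-3.4, 0.7, 4.1]], [0, [0, -0.0063, 0.0003], [-3.5, 0.9, 4.2]], [0, [0, -0.0068, -0.0002], [-3.8, 1.0, 4.3]], [0, [-0.001, -0.0073, -0.0008], [-4.0, 1.2, 4.2]], [0, [-0.003, -0.0078, -0.0016], [-4.1, 1.3, 4.4]], [0, [-0.004, -0.0084, -0.0022], [-4.3, 1.6, 4.3]], [0, [-0.005, -0.0091, -0.003], [-4.4, 1.8, 4.4]], [0, [-0.007, -0.0098, -0.0037], [-4.4, 2.0, 4.4]], [0, [-0.008, -0.0105, -0.0043], [-4.5, 2.3, 4.4]], [0, [-0.009, -0.0113, -0.0049], [-4.5, 2.5, 4.4]], [0, [-0.01, -0.0122, -0.0053], [-4.4, 2.8, 4.4]], [0, [-0.012, -0.013, -0.0055], [-4.5, 3.1, 4.5]]]'

```text
t: 8.38
tool_pos: [442.6, -312.2, 248.8]
eef_rot: [-3.141, -0.785, -0.096]
ft_force: [-0.2, 0.5, -1.2]
gripper_width: 0.2
finger_force: 0.0
```

```bash
cat > go.py <<'E'
from plan import *
def rel(p,R2):
    s=env.state(); A=Ro.from_euler("xyz",s["eef_rot"])
    print("t",round(s["t"],2),"q",s["q"].round(2),"tcp",s["tool_pos"].round(1),"F",s["ft_force"].round(1)); print("shift",(p-s["tool_pos"]).round(1),"rot",(R2*A.inv()).as_rotvec(degrees=True).round(1),"zdir",A.as_matrix()[:,2].round(3),"xdir",A.as_matrix()[:,0].round(3))
ins=bw((-103,-70,20))-64*z
E
python3 -c "
from go import *
rel(ins-120*z+[0,0,100],R)
snap('wrist','wrist2.png')"
```

```text
t 8.38 q [ 1.28  0.84 -0.91  2.34  2.81  0.51  2.61] tcp [ 442.6 -312.2  248.8] F [-0.2  0.5 -1.2]
shift [-2.  -0.4  1.3] rot [-0.   0.  -0.3] zdir [ 0.704 -0.066 -0.707] xdir [ 0.704 -0.068  0.707]
```

View pics/wrist2.png

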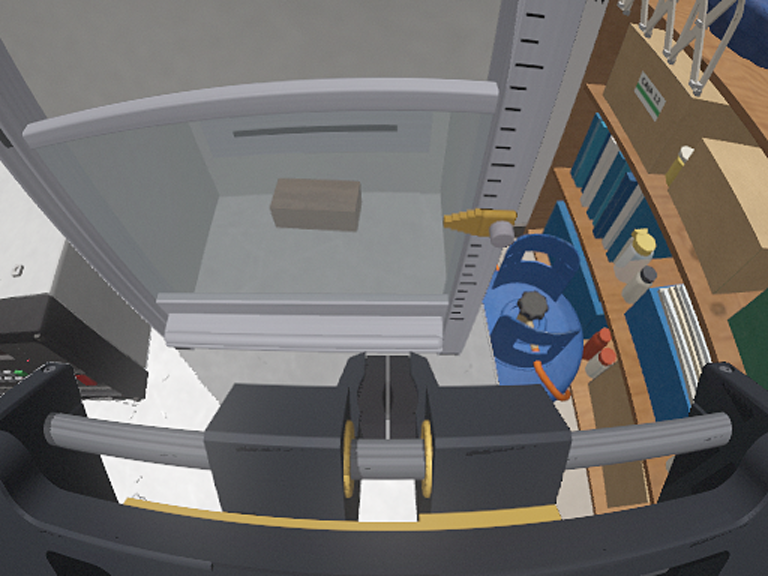

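The wrist picture shows the lip's front lower edge from (170,349) to (441,350), the pointer tip at (443,219), and the block's front foot (275,228)–(360,232).

Run:
```python
from plan import *
g=lambda u,v:(u/1.5,v/1.5)
for n,p,h in(("lipL",(170,349),55),("lipR",(441,350),55),("blkL",(275,228),0),("blkR",(360,232),0),("btopL",(272,203),34),("btopR",(360,212),34)):
    X=onz("wrist",g(*p),h); print(n,X.round(1),wb(X).round(1))
o,d=ray("wrist",g(443,219)); 
for bx in(-120,-113,-106,-99):
    t=[wb(o+d*k) for k in np.linspace(50,600,5000)]; i=np.argmin([abs(a[0]-bx) for a in t]); print(bx,t[i].round(1))
c=cam("wrist")
# joint fit incl. wrist
from fit import w,C
obs=[("side",(-115,108,55),(279.5,227.5)),("side",(-115,-108,55),(312,277)),("side",(-98,-110,0),(320.3,296.5)),("side",(-98,-130,0),(323.7,300.3)),("scene",(-115,-108,55),(329.4,169)),
("wrist",(-115,108,55),g(170,349)),("wrist",(-115,-108,55),g(441,350))]
C["wrist"]=c
f=lambda p:np.concatenate([proj(n,w(p,b),C[n])-uv for n,b,uv in obs])
r=least_squares(f,[680,-266,-.1],loss="soft_l1"); print(r.x, f(r.x).reshape(-1,2).round(1).tolist())
```

```text
lipL [ 566.1 -157.6   55. ] [-124.2   96.6   55. ]
lipR [ 548.7 -367.8   55. ] [-119.9 -114.2   55. ]
blkL [ 715.2 -229.3    0. ] [31.5 40.6  0. ]
blkR [ 700.4 -316.1    0. ] [ 25.7 -47.2   0. ]
btopL [ 720.  -232.9   34. ] [36.6 37.5 34. ]
btopR [ 698.7 -317.4   34. ] [ 24.1 -48.7  34. ]
-120 [-120.   -97.4  209.9]
-113 [-113.   -98.9  201. ]
-106 [-106.  -100.3  192. ]
-99 [ -99.  -101.8  183. ]
[ 6.73368557e+02 -2.69384153e+02 -7.67010840e-02] [[-4.7, -1.5], [1.1, 4.0], [-1.3, 0.6], [-0.6, 2.9], [1.6, -1.1], [-3.4, -0.5], [0.2, -1.5]]
```

```bash
sed -i 's/^B=.*/B=np.array([673,-270.5,-.08])/; s/target(-.1,45)/target(-.08,45)/' plan.py; python3 -c "
from go import *
print('ins',ins.round(1),'tip',(ins+64*z).round(1),'pre',(ins-110*z).round(1)); rel(ins-110*z,R)
for q in (ik(ins,R,env.state()['q'],.005),ik(ins+[0,0,150],R,env.state()['q'],.005)): print(q[0].round(2),q[1])
for n,p in (('side',(318.7,225.8)),('scene',(332.7,126.7)),('wrist',(443/1.5,219/1.5))):
    o,d=ray(n,p)
    for bx in(-113,-104):
        t=np.array([wb(o+d/np.linalg.norm(d)*k) for k in np.linspace(50,1500,8000)]); i=np.argmin(abs(t[:,0]-bx)); print(n,t[i].round(1))
"
```

```text
ins [ 519.6 -328.4   65.3] tip [ 564.7 -332.    20. ] pre [ 442.1 -322.2  143. ]
t 8.43 q [ 1.28  0.84 -0.9   2.34  2.81  0.51  2.62] tcp [ 441.  -315.5  248.6] F [-1.4 -1.7  0.7]
shift [   1.1   -6.8 -105.5] rot [ 0.4 -0.2  1. ] zdir [ 0.701 -0.073 -0.709] xdir [ 0.707 -0.064  0.705]
[ 1.09  1.23 -0.73  2.15  3.02  0.7   2.61] 3.917455824535929e-06
[ 1.13  0.92 -0.81  2.16  2.82  0.46  2.61] 2.135078274298213e-06
side [-113.  -113.5  213.5]
side [-104.   -97.7  199.6]
scene [-113.   -91.3  206.1]
scene [-104.  -104.5  199.1]
wrist [-113.   -90.8  206.2]
wrist [-104.1  -92.8  194.7]
```

drive_tool --commands '[[0, [0, -0.001, -0.015], [0, 0, 0.2]], [0, [0, -0.001, -0.02], [0, 0, 0.2]], [0, [0, -0.001, -0.02], [0, 0, 0.2]], [0, [0, -0.001, -0.02], [0, 0, 0.2]], [0, [0, -0.001, -0.02], [0, 0, 0.2]], [0, [0.001, -0.001, -0.01], [0, 0, 0]], [0, [0.01, -0.001, -0.01], [0, 0, 0]], [0, [0.01, -0.001, -0.01], [0, 0, 0]], [0, [0.01, -0.001, -0.01], [0, 0, 0]], [0, [0.01, -0.001, -0.01], [0, 0, 0]], [0, [0, 0, 0], [0, 0, 0]]]'

```text
t: 9.35
tool_pos: [486.8, -324.0, 104.3]
eef_rot: [-3.141, -0.791, -0.086]
ft_force: [-0.1, -0.4, 0.2]
gripper_width: 0.4
finger_force: 0.0
```

```bash
python3 -c "
from go import *
rel(ins,R)
snap('wrist','wrist3.png')"
```

```text
t 9.35 q [ 1.15  1.17 -0.77  2.24  3.    0.72  2.62] tcp [ 486.8 -324.   104.3] F [-0.1 -0.4  0.2]
shift [ 32.9  -4.5 -39. ] rot [-0.   0.3  0.3] zdir [ 0.709 -0.06  -0.703] xdir [ 0.701 -0.06   0.711]
```

View pics/wrist3.png

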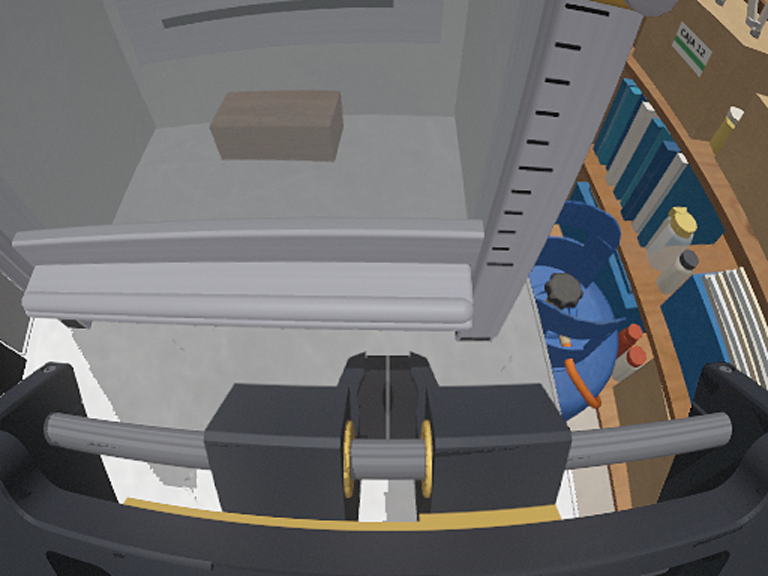

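The picture shows the lip front lower edge from about (28,316) to (468,323), the fingertips at (388,355) still clear in front.

```bash
python3 -c "
from go import *
for p in ((28,316),(468,323)):
    X=onz('wrist',(p[0]/1.5,p[1]/1.5),55); print(X.round(1),wb(X).round(1))
s=env.state(); A=Ro.from_euler('xyz',s['eef_rot']).as_matrix(); tip=s['tool_pos']+64*A[:,2]; print(tip.round(1),wb(tip).round(1),(proj('wrist',tip)*1.5).round())
"
```

```text
[ 571.  -145.7   55. ] [-111.6  116.3   55. ]
[ 551.8 -362.7   55. ] [-113.4 -101.5   55. ]
[ 530.9 -327.5   59.8] [-137.1  -68.2   59.8] [385. 376.]
```

drive_tool --commands '[[0, [0.009, -0.001, -0.01], [0, 0.1, 0]], [0, [0.009, -0.001, -0.01], [0, 0.1, 0]], [0, [0.009, -0.001, -0.01], [0, 0.1, 0]], [0, [0.009, -0.001, -0.009], [0, 0, 0]], [0, [0, 0, 0], [0, 0, 0]], [0, [0, 0, 0.004], [0, 0, 0]], [0, [0, 0, 0.004], [0, 0, 0]], [0, [0, 0, 0.004], [0, 0, 0]], [0, [0, 0, 0.004], [0, 0, 0]], [0, [0, 0, 0.004], [0, 0, 0]], [0, [0, 0, 0.004], [0, 0, 0]]]'

```text
t: 10.32
tool_pos: [518.8, -327.8, 90.1]
eef_rot: [-3.14, -0.782, -0.086]
ft_force: [-1.7, 0.7, -2.7]
gripper_width: -0.1
finger_force: 1.8
```

```bash
python3 -c "
from go import *
rel(ins+[0,0,160],R)
snap('wrist','wrist4.png')"
```

```text
t 10.32 q [ 1.1   1.18 -0.74  2.16  2.98  0.67  2.61] tcp [ 518.8 -327.8   90.1] F [-1.7  0.7 -2.7]
shift [  0.8  -0.6 135.2] rot [-0.1 -0.2  0.3] zdir [ 0.702 -0.059 -0.71 ] xdir [ 0.707 -0.061  0.704]
```

drive_tool --commands '[[0, [0, 0, 0.006], [0, 0, 0]], [0, [0, 0, 0.008], [0, 0, 0]], [0, [0, 0, 0.008], [0, 0, 0]], [0, [0, 0, 0.008], [0, 0, 0]], [0, [0, 0, 0.008], [0, 0, 0]], [0, [0, 0, 0.008], [0, 0, 0]], [0, [0, 0, 0.008], [0, 0, 0]], [0, [0, 0, 0.008], [0, 0, 0]], [0, [0, 0, 0.008], [0, 0, 0]], [0, [0, 0, 0.008], [0, 0, 0]], [0, [0, 0, 0.008], [0, 0, 0]], [0, [0, 0, 0.008], [0, 0, 0]], [0, [0, 0, 0.008], [0, 0, 0]], [0, [0, 0, 0.006], [0, 0, 0]], [0, [0, 0, 0.004], [0, 0, 0]], [0, [0, 0, 0.0], [0, 0, 0]], [0, [0, 0, 0.0], [0, 0, 0]]]'

```text
t: 11.78
tool_pos: [519.6, -327.8, 203.2]
eef_rot: [3.14, -0.784, -0.084]
ft_force: [-5.7, 0.7, -0.3]
gripper_width: 0.0
finger_force: 2.0
```

```bash
python3 -c "
from go import *
rel(ins+[0,0,160],R)
for n in('wrist','side','scene'): snap(n,n+'5.png')
def c(f,x,y,w,h,W,H): return cv2.resize(cv2.imread('pics/raw_'+f)[y:y+h,x:x+w],(W,H),interpolation=cv2.INTER_CUBIC)
o=np.zeros((600,800,3),np.uint8)
o[:300,:400]=c('wrist5.png',230,130,120,90,400,300); o[:300,400:]=c('side5.png',265,180,80,60,400,300)
o[300:,:400]=c('scene5.png',260,85,100,75,400,300); o[300:,400:]=c('wrist5.png',0,0,512,384,400,300)
cv2.imwrite('pics/c5.png',o)
"
```

```text
t 11.78 q [ 1.11  0.93 -0.78  2.17  2.87  0.49  2.56] tcp [ 519.6 -327.8  203.2] F [-5.7  0.7 -0.3]
shift [ 0.1 -0.6 22. ] rot [ 0.  -0.1  0.3] zdir [ 0.704 -0.06  -0.708] xdir [ 0.705 -0.059  0.706]
```

View pics/c5.png

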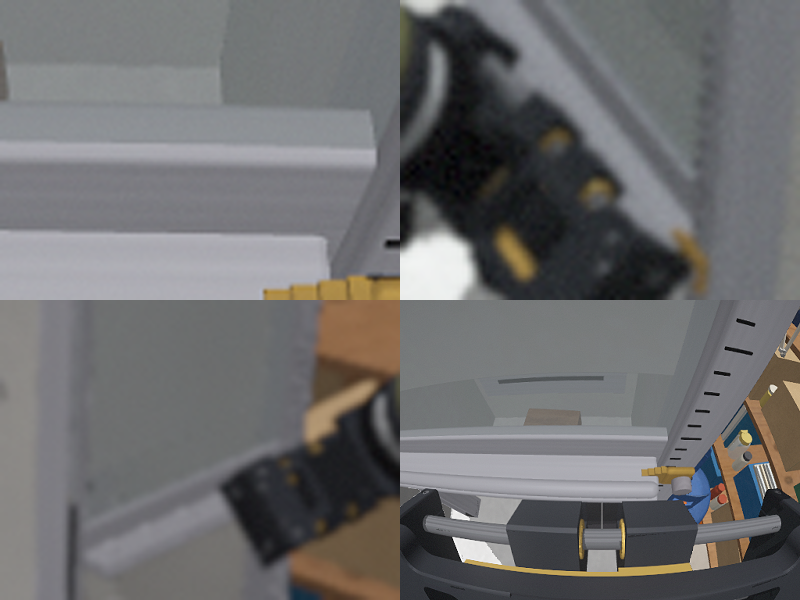

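The crops show the pointer tip in the wrist panel at raw ≈(309,217), overlapping the lip's right end, which is raised near it. I'll lower away, back out, and measure with the camera level with the pointer.

drive_tool --commands '[[0, [0, 0, -0.006], [0, 0, 0]], [0, [0, 0, -0.006], [0, 0, 0]], [0, [-0.011, 0.001, 0.011], [0, 0, 0]], [0, [-0.011, 0.001, 0.011], [0, 0, 0]], [0, [-0.011, 0.001, 0.009], [0, 0, 0]], [0, [0, 0, -0.02], [0, 0, 0]], [0, [0, 0, -0.025], [0, 0, 0]], [0, [0, 0, -0.025], [0, 0, 0]], [0, [0, 0, -0.025], [0, 0, 0]], [0, [0, 0, -0.02], [0, 0, 0]], [0, [0, 0, -0.015], [0, 0, 0]], [0, [0, 0, -0.004], [0, 0, 0]], [0, [0, 0, 0], [0, 0, 0]], [0, [0, 0, 0], [0, 0, 0]]]'

```text
t: 13.1
tool_pos: [487.0, -325.2, 88.2]
eef_rot: [3.141, -0.785, -0.085]
ft_force: [0.0, -0.5, 0.1]
gripper_width: 0.4
finger_force: 0.0
```

```bash
cat > gold.py <<'E'
from go import *
def gold(im):
    h=cv2.cvtColor(im,cv2.COLOR_RGB2HSV).astype(int); m=((h[...,0]>14)&(h[...,0]<32)&(h[...,1]>110)&(h[...,2]>70)).astype(np.uint8)
    n,l,s,c=cv2.connectedComponentsWithStats(m); return m,l,sorted([(int(s[i][4]),s[i][:4].tolist(),i) for i in range(1,n) if s[i][4]>8],reverse=True)
E
python3 - <<'E'
from gold import *
rel(ins,R); c=cam("wrist"); print("cam",(-c[1].T@c[2]).round(1))
im=env.snapshot("wrist"); cv2.imwrite("pics/raw_wrist6.png",im[:,:,::-1])
m,l,L=gold(im); print(L[:6])
for z in(190,195,200): print(z,[proj("wrist",bw((bx,-104,z)),c).round(1).tolist() for bx in(-115,-104)])
for n in("side","scene"):
    i2=env.snapshot(n); cv2.imwrite(f"pics/raw_{n}6.png",i2[:,:,::-1]); print(n,gold(i2)[2][:8])
E
```

```text
t 13.1 q [ 1.13  1.19 -0.73  2.23  3.04  0.73  2.59] tcp [ 487.  -325.2   88.2] F [ 0.  -0.5  0.1]
shift [ 32.6  -3.2 -22.9] rot [ 0.  -0.   0.3] zdir [ 0.704 -0.06  -0.707] xdir [ 0.705 -0.06   0.707]
cam [ 482.1 -325.3  199.7]
[(2178, [83, 332, 291, 22], 335), (263, [281, 280, 8, 52], 328), (257, [229, 280, 7, 52], 327), (255, [448, 133, 19, 21], 160), (198, [476, 71, 17, 27], 62), (161, [409, 308, 14, 32], 331)]
190 [[408.9, -63.1], [391.9, -72.7]]
195 [[413.3, -81.5], [395.3, -89.2]]
200 [[417.5, -100.2], [398.5, -105.8]]
side [(47, [269, 272, 8, 11], 80), (10, [285, 263, 6, 4], 79), (9, [321, 228, 5, 5], 76)]
scene [(361, [449, 163, 20, 28], 30), (55, [189, 293, 15, 7], 96), (20, [397, 100, 19, 17], 4), (15, [407, 201, 4, 5], 54)]
```

Run:
```python
from go import *
q=env.state()["q"]
for t in(15,20,25):
    R2=target(-.08,t)
    for p in([487,-325,106],[500,-325,106],[500,-340,106]):
        x=ik(np.array(p,float),R2,q,.01); print(t,p,x[0].round(2),round(x[1],2),(np.minimum(x[0]-LO,HI-x[0])).min().round(2))
```

```text
15 [487, -325, 106] [ 1.34  1.5  -0.83  2.28  3.63  1.08  2.61] 0.0 0.05
15 [500, -325, 106] [ 1.32  1.5  -0.85  2.26  3.61  1.07  2.61] 0.0 0.05
15 [500, -340, 106] [ 1.35  1.5  -0.87  2.23  3.62  1.    2.61] 0.0 0.05
20 [487, -325, 106] [ 1.31  1.45 -0.83  2.29  3.52  1.04  2.61] 0.0 0.05
20 [500, -325, 106] [ 1.29  1.45 -0.84  2.27  3.5   1.03  2.61] 0.0 0.05
20 [500, -340, 106] [ 1.33  1.44 -0.86  2.24  3.51  0.97  2.61] 0.0 0.05
25 [487, -325, 106] [ 1.29  1.39 -0.83  2.3   3.41  0.99  2.61] 0.0 0.05
25 [500, -325, 106] [ 1.27  1.39 -0.84  2.27  3.39  0.98  2.61] 0.0 0.05
25 [500, -340, 106] [ 1.3   1.39 -0.85  2.24  3.4   0.92  2.61] 0.0 0.05
```

drive_tool --commands '[[0, [0, 0, 0.006], [-0.4, -5, 0]], [0, [0, 0, 0.005], [-0.4, -5, 0]], [0, [0, 0, 0.005], [-0.4, -5, 0]], [0, [0, 0, 0.002], [-0.4, -5, 0]], [0, [0, 0, 0], [-0.4, -5, 0]], [0, [0, 0, 0], [0, 0, 0]], [0, [0, 0, 0], [0, 0, 0]]]'

```text
t: 13.83
tool_pos: [486.3, -325.4, 104.3]
eef_rot: [-3.131, -1.219, -0.096]
ft_force: [-0.2, -0.6, -0.0]
gripper_width: 0.3
finger_force: 0.0
```

Run:
```python
from gold import *
rel(ins,target(-.08,20)); c=cam("wrist"); print("cam",(-c[1].T@c[2]).round(1))
im=env.snapshot("wrist"); cv2.imwrite("pics/raw_wrist7.png",im[:,:,::-1])
m,l,L=gold(im); print(L[:8])
for z in(55,190,200): print(z,[proj("wrist",bw((bx,by,z)),c).round(1).tolist() for bx,by in((-115,-108),(-115,0),(-104,-104))])
```

```text
t 13.83 q [ 1.31  1.45 -0.83  2.29  3.51  1.05  2.61] tcp [ 486.3 -325.4  104.3] F [-0.2 -0.6 -0. ]
shift [ 33.3  -3.  -39.1] rot [-0.2 -0.2  0.3] zdir [ 0.935 -0.079 -0.345] xdir [ 0.343 -0.033  0.939]
cam [ 435.2 -322.   203.7]
[(2229, [82, 332, 292, 22], 356), (1034, [318, 15, 62, 42], 1), (259, [281, 280, 7, 52], 342), (254, [229, 280, 7, 52], 341), (163, [459, 165, 15, 27], 157), (134, [441, 231, 17, 20], 279), (24, [486, 81, 7, 11], 46), (23, [492, 87, 10, 7], 64)]
55 [[316.5, 271.1], [151.0, 270.0], [308.3, 258.5]]
190 [[351.9, 43.7], [90.1, 56.1], [335.5, 39.3]]
200 [[353.9, 19.6], [86.6, 34.0], [336.9, 17.0]]
```

Run:
```python
from gold import *
im=cv2.imread("pics/raw_wrist7.png")[:,:,::-1]; m,l,L=gold(np.ascontiguousarray(im)); i=L[1][2]
for u in range(318,380,6): v=np.where(l[:,u]==i)[0]; print(u,v.min(),v.max(),end="; ")
print()
g=cv2.GaussianBlur(cv2.cvtColor(np.ascontiguousarray(im),cv2.COLOR_RGB2GRAY),(5,3),0).astype(int)
for u in(100,180,240,280,300,330): print(u,g[0:110:2,u].tolist())
for v in (30,40,50): print("row",v,g[v,290:400:3].tolist())
```

```text
318 21 21; 324 21 21; 330 19 23; 336 17 41; 342 16 53; 348 15 54; 354 16 54; 360 17 55; 366 18 56; 372 19 56; 378 21 28; 
100 [136, 157, 155, 138, 137, 138, 138, 138, 140, 140, 140, 139, 139, 139, 140, 137, 136, 135, 153, 170, 170, 166, 160, 152, 143, 136, 138, 174, 165, 152, 144, 136, 122, 134, 143, 144, 144, 146, 148, 149, 148, 148, 149, 149, 150, 150, 149, 149, 149, 148, 148, 144, 141, 135, 128]
180 [139, 139, 140, 141, 139, 139, 138, 138, 139, 138, 136, 136, 160, 174, 176, 172, 167, 158, 146, 139, 132, 164, 176, 160, 149, 142, 133, 122, 135, 141, 142, 142, 143, 146, 144, 143, 105, 40, 42, 75, 146, 143, 143, 142, 143, 142, 142, 142, 146, 146, 96, 42, 41, 93, 144]
240 [141, 142, 139, 138, 138, 139, 139, 138, 136, 136, 160, 176, 182, 177, 173, 163, 151, 140, 134, 150, 181, 166, 153, 144, 137, 125, 124, 142, 142, 142, 143, 143, 143, 142, 146, 59, 36, 36, 105, 142, 144, 142, 143, 143, 142, 141, 143, 147, 146, 85, 38, 38, 92, 143, 142]
280 [141, 142, 139, 138, 137, 137, 138, 138, 136, 135, 159, 177, 182, 177, 174, 164, 151, 141, 134, 150, 183, 167, 153, 145, 137, 125, 123, 142, 142, 14
[... 560 characters left out ...]
9, 109, 109, 109, 110, 109, 110, 110, 110, 112, 112, 113, 115, 116, 118, 120, 121, 122, 125, 128, 130, 124, 132, 136, 138, 139]
row 30 [164, 165, 166, 167, 168, 168, 169, 169, 170, 171, 171, 172, 172, 166, 159, 140, 113, 107, 113, 114, 113, 112, 120, 128, 129, 123, 121, 120, 120, 121, 57, 92, 108, 146, 146, 127, 134]
row 40 [185, 184, 183, 183, 179, 176, 172, 171, 168, 162, 154, 143, 142, 144, 139, 117, 113, 106, 114, 114, 113, 99, 99, 122, 123, 123, 124, 124, 123, 123, 122, 138, 147, 146, 143, 136, 140]
row 50 [126, 127, 128, 129, 129, 130, 131, 132, 133, 134, 134, 136, 137, 138, 139, 135, 117, 106, 114, 112, 111, 111, 110, 109, 107, 115, 117, 117, 117, 126, 147, 147, 147, 147, 106, 41, 38]
```

drive_tool --commands '[[0, [0.006, -0.0005, 0], [0.4, 5, 0]], [0, [0.007, -0.0005, 0], [0.4, 5, 0]], [0, [0.007, -0.0005, 0], [0.4, 5, 0]], [0, [0.007, -0.0005, 0], [0.4, 5, 0]], [0, [0.006, -0.0005, 0], [0.4, 4.9, 0]], [0, [0, 0, 0.012], [0, 0, 0]], [0, [0, 0, 0.012], [0, 0, 0]], [0, [0, 0, 0.012], [0, 0, 0]], [0, [0, 0, 0.012], [0, 0, 0]], [0, [0, 0, 0.012], [0, 0, 0]], [0, [0, 0, 0.012], [0, 0, 0]], [0, [0, 0, 0.012], [0, 0, 0]], [0, [0, 0, 0.006], [0, 0, 0]], [0, [0, 0, 0], [0, 0, 0]]]'

```text
t: 15.05
tool_pos: [520.9, -326.8, 198.2]
eef_rot: [3.138, -0.788, -0.081]
ft_force: [0.5, -0.4, -0.1]
gripper_width: -0.1
finger_force: 0.0
```

Run:
```python
from go import *
rel(np.array([519.6,-327.8,216.5]),target(-.085,45))
```

```text
t 15.05 q [ 1.09  0.93 -0.73  2.17  2.95  0.5   2.48] tcp [ 520.9 -326.8  198.2] F [ 0.5 -0.4 -0.1]
shift [-1.3 -1.  18.3] rot [ 0.2  0.2 -0.1] zdir [ 0.707 -0.061 -0.705] xdir [ 0.703 -0.057  0.709]
```

drive_tool --commands '[[0, [-0.0013, -0.001, 0.003], [0, 0, 0]], [0, [0, 0, 0.003], [0, 0, 0]], [0, [0, 0, 0.003], [0, 0, 0]], [0, [0, 0, 0.003], [0, 0, 0]], [0, [0, 0, 0.003], [0, 0, 0]], [0, [0, 0, 0.002], [0, 0, 0]], [0, [0, 0, 0.0015], [0, 0, 0]], [0, [0, 0, 0], [0, 0, 0]], [0, [0, 0, 0], [0, 0, 0]], [0, [0, 0, 0], [0, 0, 0]]]'

```text
t: 15.88
tool_pos: [517.9, -328.3, 213.0]
eef_rot: [-3.14, -0.784, -0.086]
ft_force: [-3.3, 0.3, 0.1]
gripper_width: 0.7
finger_force: 1.7
```

drive_tool --commands '[[0, [0, 0, 0.002], [0, 0, 0]], [0, [0, 0, 0.002], [0, 0, 0]], [0, [0, 0, 0], [0, 0, 0]], [0, [0, 0, 0], [0, 0, 0]], [0, [0, 0, 0], [0, 0, 0]]]'

```text
t: 16.3
tool_pos: [518.0, -328.4, 217.3]
eef_rot: [-3.141, -0.784, -0.086]
ft_force: [-5.0, 0.5, -0.8]
gripper_width: 0.2
finger_force: 2.2
```

drive_tool --commands '[[0, [0, 0, -0.004], [0, 0, 0]], [0, [0, 0, -0.01], [0, 0, 0]], [0, [-0.003, 0, -0.018], [-0.4, -5, 0]], [0, [-0.007, 0.001, -0.02], [-0.4, -5, 0]], [0, [-0.007, 0.001, -0.02], [-0.4, -5, 0]], [0, [-0.007, 0, -0.02], [-0.4, -5, 0]], [0, [-0.007, 0, -0.02], [-0.4, -5, 0]], [0, [0, 0, 0], [0, 0, 0]], [0, [0, 0, 0], [0, 0, 0]]]'

```text
t: 17.05
tool_pos: [487.1, -326.5, 102.2]
eef_rot: [-3.118, -1.219, -0.11]
ft_force: [0.8, 0.2, 0.1]
gripper_width: 0.3
finger_force: 0.0
```

```bash
cat > lv.py <<'E'
from gold import *
rel(ins,target(-.08,20)); c=cam("wrist"); print("cam",(-c[1].T@c[2]).round(1))
im=env.snapshot("wrist"); cv2.imwrite("pics/raw_wrist8.png",im[:,:,::-1])
m,l,L=gold(im); 
for a,b,i in L[:8]:
    if b[1]<150 and b[0]<420 and a>100: 
        v=np.where(l[:,b[0]:b[0]+4]==i)[0].mean(); print("tip",b[0],v)
        for bx in(-115,-104):
            o,d=ray("wrist",(b[0],v),c); n=np.array([np.cos(B[2]),np.sin(B[2]),0]); p0=bw((bx,0,0)); print(bx,wb(o+d*((p0-o)@n)/(d@n)).round(1))
g=cv2.GaussianBlur(cv2.cvtColor(im,cv2.COLOR_RGB2GRAY),(5,3),0).astype(int)
for u in(180,240,280,300,):
    print(u,g[0:90:2,u].tolist())
for u,v in((240,0),(280,0)):
    for v in range(0,80,10):
        o,d=ray("wrist",(u,v),c); p0=bw((-114,0,0)); print(u,v,wb(o+d*((p0-o)@n)/(d@n)).round(1)[2],end=" ")
E
python3 lv.py
```

```text
t 17.05 q [ 1.3   1.45 -0.82  2.29  3.53  1.05  2.59] tcp [ 487.1 -326.5  102.2] F [0.8 0.2 0.1]
shift [ 32.5  -1.9 -37. ] rot [-0.5 -0.1  0.5] zdir [ 0.935 -0.08  -0.344] xdir [ 0.343 -0.038  0.939]
cam [ 435.9 -323.4  201.6]
tip 298 26.382978723404257
-115 [-115.   -87.6  193.4]
-104 [-104.   -89.1  192.6]
180 [145, 138, 131, 153, 176, 160, 149, 141, 133, 122, 122, 143, 142, 143, 143, 141, 144, 143, 142, 143, 143, 63, 39, 37, 100, 144, 139, 140, 140, 141, 142, 143, 145, 145, 142, 130, 50, 40, 53, 132, 143, 144, 141, 144, 142]
240 [128, 161, 176, 159, 149, 140, 131, 120, 120, 146, 146, 144, 145, 144, 145, 143, 143, 143, 145, 80, 29, 31, 69, 142, 139, 141, 141, 142, 143, 142, 143, 143, 142, 145, 80, 34, 35, 73, 145, 143, 144, 141, 144, 142, 141]
280 [126, 169, 175, 158, 148, 140, 130, 118, 122, 144, 146, 144, 144, 144, 144, 142, 143, 141, 141, 141, 143, 143, 141, 141, 139, 140, 141, 142, 142, 142, 142, 141, 140, 141, 142, 142, 139, 143, 140, 140, 142, 141, 142, 140, 140]
300 [130, 146, 181, 164, 152, 142, 133, 122, 117, 150, 151, 118, 113, 113, 113, 113, 128, 155, 154, 154, 155, 155, 155, 156, 156, 156, 155, 154, 154, 155, 155, 156, 155, 155, 156, 155, 155, 154, 154, 153, 153, 155, 154, 152, 150]
240 0 203.7 240 10 199.7 240 20 195.7 240 30 191.7 240 40 187.7 240 50 183.7 240 60 179.6 240 70 175.4 280 0 203.6 280 10 199.6 280 20 195.6 280 30 191.6 280 40 187.6 280 50 183.6 280 60 179.5 280 70 175.3
```

Run:
```python
from gold import *
for f in("wrist7","wrist8"):
    im=np.ascontiguousarray(cv2.imread(f"pics/raw_{f}.png")[:,:,::-1]); m=gold(im)[0]; g=cv2.cvtColor(im,cv2.COLOR_RGB2GRAY)
    print(f)
    for v in range(0,62,3): print("%2d "%v+"".join("#" if m[v,u] else "0123456789"[min(9,g[v,u]//20)] for u in range(280,392,2)))
```

```text
wrist7
 0 77766766666666666666666667755676777777777777667666775577
 3 77777777777777777777777777655677777777777777667666566776
 6 66666666667666676777777667755677777777777777667666677777
 9 66666666666666666666666666655677777777777777677766777777
12 66666666666666666666666666655677777777777777677767777777
15 66666666666676666666666666656666###777777777677666777777
18 666666666666666666666665665###################7666777777
21 8888888888888877776###############################777777
24 99999999999998888888888887################66######777777
27 8888888888888888888888888886###########666666666##311077
30 88888888888888888888888888876########5666666665566052677
33 77777777777777777777777777776########5556666666666677777
36 66666666666666766677776777665#######54566666566665667777
39 9999999988877666666666666666#########4466666666666557777
42 88888888888888888999999999997########4456666666666667777
45 77777777777777777777777888887#########456665666656657777
48 666666666676766777777777777765#########44565566666477777
51 55555566666666666666666666666#############55555567777777
54 7777777777
[... 733 characters left out ...]
####################55666666666666110777
30 777667777##########################455666666665666477777
33 7777677777775######################445666666666566577777
36 77776777777755555###################44666666666666677777
39 777777777777555555##################44566666666666677777
42 777777777777555555555################5456565666665777777
45 7777777777775555556555554###############4555555577777777
48 76667777777855555655555555676##############5###477777777
51 77767777777755555655555555677777777776655######777777777
54 77777777777755555565555555746677777777777777776777777777
57 77777777777755556565555555777776540001777777776777777777
60 77777777777755556555555556777777777777777777776777777776
```

Run:
```python
from gold import *
import itertools
# silhouette fit of jar (cylinder r24 h66) in scene0 and side0
obs={}
for n,(x0,y0,x1,y1) in {"side":(215,245,262,300),"scene":(328,180,366,225)}.items():
    im=cv2.imread(f"pics/raw_{n}0.png"); g=cv2.cvtColor(im,cv2.COLOR_BGR2GRAY)[y0:y1,x0:x1]
    m=(g<75).astype(np.uint8); k,l,s,c=cv2.connectedComponentsWithStats(m); i=1+np.argmax(s[1:,4]); b=s[i]; print(n,b[0]+x0,b[1]+y0,b[2],b[3],b[4])
    obs[n]=(b[0]+x0,b[0]+b[2]+x0,b[1]+y0,b[1]+b[3]+y0)
a=np.linspace(0,2*np.pi,60)
def box(n,x,y,C):
    P=np.array([proj(n,(x+24*np.cos(t),y+24*np.sin(t),h),C) for t in a for h in(0,66)]); return np.r_[P[:,0].min(),P[:,0].max(),P[:,1].min(),P[:,1].max()]
C={n:cam(n) for n in obs}
for sel in(["side"],["scene"],["side","scene"]):
    r=least_squares(lambda p:np.concatenate([box(n,*p,C[n])-obs[n] for n in sel]),[418,-247],loss="soft_l1"); print(sel,r.x.round(1),r.fun.round(1))
print(wb(np.r_[r.x,0]))
```

```text
side 229 258 18 31 449
scene 338 194 15 23 292
['side'] [ 421.2 -247.6] [-1.7  1.9 -2.7  1.4]
['scene'] [ 422.7 -249. ] [-2.5  2.  -3.4  1.3]
['side', 'scene'] [ 421.5 -247.8] [-1.5  2.  -2.7  1.4 -2.4  2.1 -3.1  1.7]
[-252.49059482    2.56140255    0.        ]
```

```bash
sed -i 's/^B=.*/B=np.array([675,-266,-.085])/' plan.py
python3 - <<'E'
from go import *
q=env.state()["q"]; print("jar",wb([421.5,-248,0]).round(1))
P0=np.array([421.5,-248]);P1=bw((-40,0,0))[:2]; u=(P1-P0)/np.linalg.norm(P1-P0); print(P1.round(1),u.round(3),np.linalg.norm(P1-P0).round(1))
for s in(-50,-25,0,30,60,100,150,198):
    tip=np.r_[P0+u*(s),22]; 
    for b in(80,65,50,40,25):
        best=None
        for q0 in(q,np.array([.9,1.1,-.4,2.2,3.3,.8,2.0]),np.array([.6,.9,0,2.4,3.2,.6,1.7]),np.array([.3,.9,.3,2.4,3.2,.6,1.3])):
            R2=target(-.085,b); x=ik(tip-64*R2.as_matrix()[:,2],R2,q0,.01)
            if x[1]<.5 and x[2]<.01: best=x; break
        if best: print(s,b,best[0].round(2))
E
```

```text
jar [-254.1   -3.6    0. ]
[ 635.1 -262.6] [ 0.998 -0.068] 214.1
-50 80 [ 0.67  0.93 -0.22  2.37  2.82  0.32  2.35]
-25 80 [ 0.62  0.92 -0.19  2.31  2.84  0.26  2.3 ]
-25 65 [ 0.91  1.07 -0.53  2.5   2.85  0.76  2.47]
0 80 [ 0.58  0.92 -0.15  2.25  2.87  0.19  2.25]
0 65 [ 0.88  1.05 -0.52  2.44  2.82  0.69  2.46]
30 80 [ 0.53  0.92 -0.11  2.18  2.92  0.12  2.18]
30 65 [ 0.84  1.03 -0.5   2.37  2.8   0.62  2.45]
30 50 [ 1.06  1.27 -0.74  2.51  2.94  1.06  2.61]
60 80 [0.42 0.93 0.02 2.1  4.09 0.09 0.97]
60 65 [ 0.79  1.02 -0.47  2.29  2.78  0.54  2.44]
60 50 [ 0.99  1.22 -0.67  2.45  2.97  0.99  2.52]
60 40 [ 1.08  1.38 -0.72  2.5   3.16  1.23  2.6 ]
60 25 [ 1.12  1.57 -0.58  2.5   3.58  1.48  2.61]
100 65 [ 0.72  1.   -0.42  2.19  2.77  0.44  2.42]
100 50 [ 0.95  1.19 -0.68  2.35  2.93  0.9   2.51]
100 40 [ 1.04  1.35 -0.74  2.41  3.11  1.14  2.57]
100 25 [ 1.11  1.55 -0.67  2.43  3.49  1.38  2.61]
150 65 [ 0.63  0.99 -0.34  2.07  2.78  0.32  2.35]
150 50 [ 0.89  1.17 -0.67  2.23  2.88  0.79  2.51]
150 40 [ 0.99  1.32 -0.75  2.3   3.06  1.03  2.55]
150 25 [ 1.08  1.53 -0.75  2.32  3.41  1.28  2.61]
198 65 [ 0.55  1.   -0.25  1.94  2.83  0.2   2.25]
198 50 [ 0.83  1.16 -0.65  2.11  2.84  0.68  2.51]
198 40 [ 0.94  1.29 -0.76  2.18  3.02  0.93  2.55]
198 25 [ 1.05  1.51 -0.81  2.22  3.34  1.18  2.61]
```

drive_tool --commands '[[0.032, [-0.006, 0, 0.015], [0.2, 2, 0]], [0.032, [-0.006, 0, 0.018], [0.2, 2, 0]], [0.032, [-0.006, 0, 0.018], [0.2, 2, 0]], [0.032, [0, 0, 0], [0, 0, 0]], [0.032, [0, 0, 0], [0, 0, 0]]]'

```text
t: 17.52
tool_pos: [471.7, -327.0, 162.9]
eef_rot: [3.129, -1.124, -0.071]
ft_force: [-0.8, 0.4, 1.2]
gripper_width: 31.2
finger_force: 0.0
```

Run:
```python
from gold import *
s=env.state(); print(s["tool_pos"].round(1),s["q"].round(2),s["gripper_width"]); c=cam("wrist"); print("cam",(-c[1].T@c[2]).round(1))
im=env.snapshot("wrist"); cv2.imwrite("pics/raw_wrist9.png",im[:,:,::-1])
m,l,L=gold(im); g=cv2.cvtColor(im,cv2.COLOR_RGB2GRAY)
p=proj("wrist",bw((-102,-100,193)),c).astype(int); print(p,[x for x in L[:8]])
for v in range(max(0,p[1]-45),p[1]+45,3): print("%3d "%v+"".join("#" if m[v,u] else "0123456789"[min(9,g[v,u]//20)] for u in range(p[0]-70,p[0]+60,2)))
print(p[0]-70)
```

```text
[ 471.7 -327.   162.9] [ 1.29  1.24 -0.84  2.36  3.37  0.97  2.53] 31.194347612440247
cam [ 430.2 -323.6  266.6]
[299 124] [(2174, [128, 329, 295, 25], 404), (742, [296, 112, 60, 31], 123), (430, [172, 278, 15, 51], 386), (418, [330, 278, 15, 51], 387), (150, [430, 223, 18, 19], 291), (145, [450, 163, 14, 26], 191), (48, [481, 85, 15, 15], 62), (35, [429, 315, 8, 12], 396)]
 79 66666666666666666666666666666666666666666666665566777777767776666
 82 66666666666666666666666666666666666666666666665676776777677776766
 85 66666666666666666666666666666666666666666666665676776777767766766
 88 66666666666666666666666666666666666666666666665677777777777776766
 91 88888888888888888888888888888888888887777766655677777777677766666
 94 88888888888888888888888888888888888888888886655512222476777767666
 97 88888888888888888888888888888888888888888887655677777777676766667
100 88888888888888888888888888888888888888888888656777777777777666666
103 88888888888888888888888888888888888888888888756767777777777667666
106 99998899989999999999999999999999999999999988866767777776777676667
109 8888888888888888888
[... 680 characters left out ...]
 6667666667666667666666666667777775555565555#########5566656666667
142 7777777776666666666666666667777775555555555567655####555555555577
145 77777777777777777777777777777777755555555556533321111655555556777
148 77777777777777777777777777777777755555555556777777777777777677777
151 77777777777777777777777777777777855555555556777777777776776777777
154 77777777777777777777777777777777755555555556777777677777776477777
157 77777777777777777777777777777777655555555557777777777777776777777
160 77777777777777777777777777777777555555555565443227777777767777777
163 77777777777777777777777777777777555555555567777777777777776777777
166 77777777777777777777777777777777555555555567777777777677777777777
229
```

Run:
```python
from gold import *
# camera of wrist8: rigid in tool frame; reuse offset from the current model
s=env.state(); A=Ro.from_euler("xyz",s["eef_rot"]).as_matrix(); K,Rc,tc=cam("wrist"); oc=-Rc.T@tc
off=A.T@(oc-s["tool_pos"]); Rel=A.T@Rc.T; print("off",off.round(1))
A8=Ro.from_euler("xyz",[-3.118,-1.219,-.110]).as_matrix(); o8=np.array([487.1,-326.5,102.2])+A8@off; R8=(A8@Rel).T; print("check",o8.round(1))
c8=(K,R8,-R8@o8); c9=(K,Rc,tc)
def tri(a,b):
    M=0;y=0
    for uv,c in((a,c8),(b,c9)):
        o,d=ray("wrist",uv,c); d/=np.linalg.norm(d); Q=np.eye(3)-np.outer(d,d); M=M+Q; y=y+Q@o
    return np.linalg.solve(M,y)
P=tri((298,31.5),(296.5,134.8)); print("tip low corner",wb(P).round(1))
n=np.array([np.cos(B[2]),np.sin(B[2])])
def zb(uv,c,bx):
    o,d=ray("wrist",uv,c); t=(bx-wb(o)[0])/(d[:2]@n); return (o+d*t)[2]
for bx in(-118,-114,-110,-106,-102,-98): print(bx,"lip",zb((300,16.7),c8,bx).round(1),zb((290,131.5),c9,bx).round(1),"tiplow",zb((298,31.5),c8,bx).round(1),zb((296.5,134.8),c9,bx).round(1),"tipmid",zb((298,26.4),c8,bx).round(1))
```

```text
off [ 75.5   0.6 -82.4]
check [ 435.9 -323.4  201.5]
tip low corner [-114.1  -95.3  191.1]
-118 lip 197.2 195.1 tiplow 191.4 193.3 tipmid 193.4
-114 lip 197.1 192.8 tiplow 191.1 191.0 tipmid 193.1
-110 lip 196.9 190.5 tiplow 190.7 188.6 tipmid 192.8
-106 lip 196.8 188.2 tiplow 190.4 186.3 tipmid 192.6
-102 lip 196.6 185.9 tiplow 190.0 183.9 tipmid 192.3
-98 lip 196.5 183.6 tiplow 189.7 181.6 tipmid 192.0
```

Run:
```python
from go import *
R2=target(-.07,72); tip=np.array([375,-245,139.]); p=tip-64*R2.as_matrix()[:,2]; rel(p,R2)
q=env.state()["q"]; x=ik(p,R2,q,.01); print(p.round(1),x[0].round(2),x[1]); x=ik(p-[0,0,117],R2,x[0],.01); print(x[0].round(2),x[1])
```

```text
t 17.57 q [ 1.29  1.25 -0.83  2.36  3.37  0.97  2.53] tcp [ 471.3 -327.1  160.9] F [-0.7 -0.7  0.2]
shift [-116.    83.5   38.9] rot [ 3.7 46.2  0.7] zdir [ 0.898 -0.076 -0.434] xdir [ 0.432 -0.033  0.901]
[ 355.3 -243.6  199.9] [ 0.79  0.66 -0.33  2.43  2.87  0.21  2.33] 5.677749065309613e-05
[ 0.79  0.99 -0.34  2.47  2.92  0.57  2.34] 2.5578757223345914e-05
```

drive_tool --commands '[[0.032, [0, 0.003, 0.014], [0.4, 5.5, 0.1]], [0.032, [-0.004, 0.006, 0.014], [0.4, 5.5, 0.1]], [0.032, [-0.008, 0.008, 0.011], [0.4, 5.5, 0.1]], [0.032, [-0.01, 0.009, 0], [0.4, 5.5, 0.1]], [0.032, [-0.012, 0.009, 0], [0.4, 5.5, 0.1]], [0.032, [-0.014, 0.009, 0], [0.4, 5.5, 0.1]], [0.032, [-0.016, 0.01, 0], [0.4, 5.5, 0.1]], [0.032, [-0.016, 0.01, 0], [0.4, 4.0, 0.1]], [0.032, [-0.018, 0.01, 0], [0.3, 3.7, 0]], [0.032, [-0.018, 0.0095, 0], [0, 0, 0]], [0.032, [0, 0, 0], [0, 0, 0]], [0.032, [0, 0, 0], [0, 0, 0]]]'

```text
t: 18.57
tool_pos: [353.9, -242.5, 196.1]
eef_rot: [-3.14, -0.31, -0.071]
ft_force: [-0.3, -0.9, -0.4]
gripper_width: 32.1
finger_force: 0.0
```

Run:
```python
from gold import *
R2=target(-.07,72); tip=np.array([375,-245,22.]); p=tip-64*R2.as_matrix()[:,2]; rel(p,R2)
c=cam("wrist"); im=env.snapshot("wrist"); cv2.imwrite("pics/raw_wrist10.png",im[:,:,::-1]); g=cv2.cvtColor(im,cv2.COLOR_RGB2GRAY)
b=[proj("wrist",(421.5,-248,h),c).round(1) for h in(0,66)]; print(b)
u0,v0=b[1].astype(int)
for v in range(max(0,v0-60),min(384,v0+60),5): print("%3d "%v+"".join("0123456789"[min(9,g[v,u]//20)] for u in range(max(0,u0-90),min(511,u0+90),3)))
```

```text
t 18.57 q [ 0.83  0.68 -0.39  2.43  2.71  0.23  2.49] tcp [ 353.9 -242.5  196.1] F [-0.3 -0.9 -0.4]
shift [   1.4   -1.1 -113.2] rot [-0.1 -0.2  0. ] zdir [ 0.305 -0.02  -0.952] xdir [ 0.95  -0.067  0.305]
[array([258.3, 180.6]), array([258.3, 174.6])]
114 888888888888888988889978999998888888888899999888888888888888
119 998888889888888888899989999988988888888888889998888888888888
124 888888899899888888898999998888988888888888889999888888888888
129 888899989888998889989999998999988888899888899888988888888888
134 888999898889998899999998998999999898989888899998899998888888
139 989988888888988888999999999999999999999888989998899999998888
144 889999888888888889999999999999999888988888989998888888888888
149 988898999888888888999999999989988888988888888999998888888888
154 998888898898888889889998997333332389988888888899998888888888
159 988888888888889998999999333333333333699888888888988888888888
164 888888888888899998999983333333333333329888999999899888888888
169 888888888988899989989833333333333323322988889989999999998888
174 899888888999888899999233333333233332222688888898999999989888
179 888888888888888899989233333333332233223288888888998888889988
184 888888888988899999999233333333332222222258888888888888889988
189 889888899999999999999723333333332332222559888888885988888888
194 889888999999999999889942333333223222224555988988888888888888
199 988888888899989989899897323333232322255555888888898888889898
204 888999888889999988999889982222222216555555888888888988888888
209 888899888898889888888899988955566566666589989888888899998888
214 888898899988898899988899888889555555555998888888888998889888
219 888889999888889988899999998888988888898888888888888888888988
224 888988889889899988998999998888888898898789888888888888888888
229 888888999998998999999999888889998998889888888888899888898888
```

drive_tool --commands '[[0.032, [0, 0, -0.014], [0, 0, 0]], [0.032, [0, 0, -0.02], [0, 0, 0]], [0.032, [0, 0, -0.02], [0, 0, 0]], [0.032, [0, 0, -0.02], [0, 0, 0]], [0.032, [0, 0, -0.02], [0, 0, 0]], [0.032, [0, -0.001, -0.014], [0, 0, 0]], [0.032, [0, 0, -0.005], [0, 0, 0]], [0.032, [0, 0, 0], [0, 0, 0]], [0.032, [0, 0, 0], [0, 0, 0]]]'

```text
t: 19.37
tool_pos: [354.0, -244.3, 82.5]
eef_rot: [-3.139, -0.31, -0.073]
ft_force: [-0.1, 0.5, 0.6]
gripper_width: 32.0
finger_force: 0.0
```

```bash
cat > push.py <<'E'
from go import *
# rows of tip path: (advance along u, tilt) from the present pose
import sys
def push(wp,N,zt=22,yaw=-.08):
    s=env.state(); A=Ro.from_euler("xyz",s["eef_rot"]); cp=s["tool_pos"].copy(); cR=A; t0=cp+64*A.as_matrix()[:,2]
    print("t",round(s["t"],2),"tip",t0.round(1),wb(t0).round(1),"q",s["q"].round(2))
    tgt,tilt1=wp; b0=np.degrees(np.arcsin(-A.as_matrix()[2,2])); h0=np.arctan2(A.as_matrix()[1,2],A.as_matrix()[0,2])
    for k in range(1,N+1):
        f=k/N; R2=target(h0+(yaw-h0)*f,b0+(tilt1-b0)*f); tip=t0+(np.array([*tgt,zt])-t0)*f; p=tip-64*R2.as_matrix()[:,2]
        t=(p-cp).round(1); v=(R2*cR.inv()).as_rotvec(degrees=True).round(1); cp=cp+t; cR=Ro.from_rotvec(v,degrees=True)*cR
        print([.032,(t/1000).round(4).tolist(),v.tolist()],end=", ")
    print()
E
python3 -c "
from push import *
push((430,-248.5),52.5 and (0,0)[0] or 14) if 0 else push(((430,-248.5),58),14)"
```

```text
t 19.37 tip [ 373.5 -245.6   21.6] [-302.1   -5.3   21.6] q [ 0.85  1.   -0.44  2.46  2.78  0.57  2.48]
[0.032, [0.003, -0.0001, -0.0003], [-0.2, -1.0, 0.3]], [0.032, [0.0029, -0.0001, -0.0004], [-0.1, -1.0, -0.0]], [0.032, [0.003, -0.0001, -0.0003], [-0.0, -1.0, -0.1]], [0.032, [0.003, -0.0001, -0.0004], [-0.1, -1.1, -0.1]], [0.032, [0.003, -0.0002, -0.0004], [-0.1, -1.0, -0.0]], [0.032, [0.003, -0.0001, -0.0004], [-0.0, -1.0, -0.1]], [0.032, [0.003, -0.0001, -0.0005], [-0.1, -1.0, -0.0]], [0.032, [0.003, -0.0001, -0.0004], [-0.1, -1.0, -0.1]], [0.032, [0.003, -0.0001, -0.0005], [-0.1, -1.0, -0.0]], [0.032, [0.003, -0.0001, -0.0005], [-0.0, -1.0, -0.1]], [0.032, [0.0031, -0.0001, -0.0005], [-0.1, -1.1, -0.1]], [0.032, [0.003, -0.0001, -0.0005], [-0.1, -1.0, -0.0]], [0.032, [0.0031, -0.0001, -0.0006], [-0.1, -1.0, -0.1]], [0.032, [0.0031, -0.0001, -0.0005], [-0.1, -1.0, -0.0]],
```

drive_tool --commands '[[0.032, [0.003, -0.0001, -0.0003], [-0.1, -1, 0]], [0.032, [0.003, -0.0001, -0.0004], [-0.1, -1, 0]], [0.032, [0.003, -0.0001, -0.0003], [-0.1, -1, 0]], [0.032, [0.003, -0.0001, -0.0004], [-0.1, -1, 0]], [0.032, [0.003, -0.0001, -0.0004], [-0.1, -1, 0]], [0.032, [0.003, -0.0001, -0.0004], [-0.1, -1, 0]], [0.032, [0.003, -0.0001, -0.0005], [-0.1, -1, 0]], [0.032, [0.003, -0.0001, -0.0004], [-0.1, -1, 0]], [0.032, [0.003, -0.0001, -0.0005], [-0.1, -1, 0]], [0.032, [0.003, -0.0001, -0.0005], [-0.1, -1, 0]], [0.032, [0.003, -0.0001, -0.0005], [-0.1, -1, 0]], [0.032, [0.003, -0.0001, -0.0005], [-0.1, -1, 0]], [0.032, [0.003, -0.0001, -0.0005], [-0.1, -1, 0]], [0.032, [0.003, -0.0001, -0.0005], [-0.1, -1, 0]]]'

```text
t: 20.53
tool_pos: [395.7, -245.5, 76.2]
eef_rot: [3.136, -0.556, -0.07]
ft_force: [-0.3, 0.2, 0.2]
gripper_width: 31.8
finger_force: 0.3
```

```bash
cat > jar.py <<'E'
from push import *
def jar(prev):
    s=env.state(); c=cam("wrist"); im=env.snapshot("wrist"); g=cv2.cvtColor(im,cv2.COLOR_RGB2GRAY); print("F",s["ft_force"].round(1),"w",round(s["gripper_width"],1))
    # search the jar position whose dark top disc (z=66) matches best
    p=proj("wrist",(*prev,66),c); m=(g<80).astype(np.uint8); x0,y0=max(0,int(p[0])-45),max(0,int(p[1])-45); 
    w=m[y0:int(p[1])+45,x0:int(p[0])+45]; best=None
    a=np.linspace(0,2*np.pi,24,endpoint=False)
    for dx in range(-20,21,2):
        for dy in range(-16,17,2):
            J=(prev[0]+dx,prev[1]+dy); sc=0
            for r,sg in((18,1),(30,-1)):
                P=np.array([proj("wrist",(J[0]+r*np.cos(t),J[1]+r*np.sin(t),66),c) for t in a if r==18 or np.sin(t)**2>.15 or np.cos(t)>0]).round().astype(int)
                ok=(P[:,0]>=0)&(P[:,0]<512)&(P[:,1]>=0)&(P[:,1]<384); sc+=sg*m[P[ok,1],P[ok,0]].mean()
            if best is None or sc>best[0]: best=(sc,J)
    print("jar",best,wb((*best[1],0)).round(1))
E
python3 -c "
from jar import *
jar((447,-249)); push(((475,-251.5),42),15)"
```

```text
F [-0.3  0.2  0.2] w 31.8
jar (np.float64(0.9523809523809523), (457, -251)) [-218.5   -3.6    0. ]
t 20.58 tip [ 429.6 -248.2   21.6] [-246.    -3.1   21.6] q [ 0.94  1.13 -0.56  2.5   2.95  0.88  2.45]
[0.032, [0.002, -0.0001, -0.0006], [0.2, -1.1, -0.4]], [0.032, [0.002, -0.0002, -0.0006], [-0.1, -1.1, -0.0]], [0.032, [0.0021, -0.0001, -0.0007], [-0.1, -1.0, -0.0]], [0.032, [0.002, -0.0002, -0.0007], [-0.1, -1.1, -0.0]], [0.032, [0.0021, -0.0001, -0.0007], [-0.1, -1.1, -0.0]], [0.032, [0.0021, -0.0001, -0.0007], [-0.1, -1.0, -0.0]], [0.032, [0.0021, -0.0002, -0.0007], [-0.0, -1.1, -0.0]], [0.032, [0.0021, -0.0001, -0.0007], [-0.1, -1.1, -0.0]], [0.032, [0.0021, -0.0002, -0.0008], [-0.1, -1.0, -0.0]], [0.032, [0.0022, -0.0001, -0.0008], [-0.1, -1.1, -0.0]], [0.032, [0.0021, -0.0002, -0.0008], [-0.1, -1.1, -0.0]], [0.032, [0.0022, -0.0001, -0.0008], [-0.1, -1.1, -0.0]], [0.032, [0.0022, -0.0002, -0.0008], [-0.0, -1.0, -0.0]], [0.032, [0.0022, -0.0001, -0.0008], [-0.1, -1.1, -0.0]], [0.032, [0.0022, -0.0002, -0.0009], [-0.1, -1.1, -0.0]],
```

drive_tool --commands '[[0.032, [0.0021, -0.0001, -0.0006], [0, -1.1, 0]], [0.032, [0.0021, -0.0002, -0.0006], [-0.1, -1.1, 0]], [0.032, [0.0021, -0.0001, -0.0007], [-0.1, -1.0, 0]], [0.032, [0.0021, -0.0002, -0.0007], [-0.1, -1.1, 0]], [0.032, [0.0021, -0.0001, -0.0007], [-0.1, -1.1, 0]], [0.032, [0.0021, -0.0001, -0.0007], [-0.1, -1.0, 0]], [0.032, [0.0021, -0.0002, -0.0007], [0, -1.1, 0]], [0.032, [0.0021, -0.0001, -0.0007], [-0.1, -1.1, 0]], [0.032, [0.0021, -0.0002, -0.0008], [-0.1, -1.0, 0]], [0.032, [0.0022, -0.0001, -0.0008], [-0.1, -1.1, 0]], [0.032, [0.0022, -0.0002, -0.0008], [-0.1, -1.1, 0]], [0.032, [0.0022, -0.0001, -0.0008], [-0.1, -1.1, 0]], [0.032, [0.0022, -0.0002, -0.0008], [0, -1.0, 0]], [0.032, [0.0022, -0.0001, -0.0008], [-0.1, -1.1, 0]], [0.032, [0.0022, -0.0002, -0.0009], [-0.1, -1.1, 0]]]'

```text
t: 21.83
tool_pos: [427.8, -247.7, 65.1]
eef_rot: [3.134, -0.838, -0.068]
ft_force: [0.4, 0.0, -0.2]
gripper_width: 31.8
finger_force: 0.3
```

```bash
python3 -c "
from jar import *
jar((500,-254)); push(((535,-255.5),27),18,24)"
```

```text
F [ 0.4  0.  -0.2] w 31.8
jar (np.float64(0.9523809523809523), (492, -254)) [-183.4   -3.6    0. ]
t 21.88 tip [ 475.2 -251.6   21.7] [-200.3   -2.6   21.7] q [ 1.03  1.33 -0.63  2.51  3.19  1.21  2.51]
[0.032, [0.0027, -0.0002, -0.0006], [0.2, -0.9, -0.3]], [0.032, [0.0027, -0.0001, -0.0005], [-0.0, -0.8, 0.0]], [0.032, [0.0028, -0.0002, -0.0006], [-0.1, -0.8, 0.0]], [0.032, [0.0027, -0.0002, -0.0006], [-0.1, -0.8, 0.0]], [0.032, [0.0028, -0.0001, -0.0006], [-0.0, -0.9, 0.0]], [0.032, [0.0027, -0.0002, -0.0006], [-0.1, -0.8, 0.0]], [0.032, [0.0028, -0.0002, -0.0007], [-0.1, -0.8, 0.0]], [0.032, [0.0028, -0.0002, -0.0006], [-0.0, -0.9, 0.0]], [0.032, [0.0028, -0.0001, -0.0006], [-0.1, -0.8, 0.0]], [0.032, [0.0028, -0.0002, -0.0007], [-0.1, -0.8, 0.0]], [0.032, [0.0028, -0.0002, -0.0006], [-0.0, -0.8, 0.0]], [0.032, [0.0028, -0.0002, -0.0007], [-0.1, -0.9, 0.0]], [0.032, [0.0029, -0.0001, -0.0006], [-0.1, -0.8, -0.0]], [0.032, [0.0028, -0.0002, -0.0007], [-0.0, -0.8, -0.0]], [0.032, [0.0029, -0.0002, -0.0007], [-0.1, -0.9, -0.0]], [0.032, [0.0028, -0.0002, -0.0007], [-0.1, -0.8, -0.0]], [0.032, [0.0029, -0.0002, -0.0007], [-0.0, -0.8, -0.0]], [0.032, [0.0029, -0.0001, -0.0007], [-0.1, -0.8, -0.0]],
```

drive_tool --commands '[[0.032, [0.0028, -0.0002, -0.0006], [0, -0.8, 0]], [0.032, [0.0028, -0.0002, -0.0006], [-0.1, -0.8, 0]], [0.032, [0.0028, -0.0002, -0.0006], [-0.1, -0.8, 0]], [0.032, [0.0028, -0.0002, -0.0006], [-0.1, -0.8, 0]], [0.032, [0.0028, -0.0002, -0.0006], [0, -0.9, 0]], [0.032, [0.0028, -0.0002, -0.0006], [-0.1, -0.8, 0]], [0.032, [0.0028, -0.0002, -0.0006], [-0.1, -0.8, 0]], [0.032, [0.0028, -0.0002, -0.0006], [0, -0.9, 0]], [0.032, [0.0028, -0.0002, -0.0006], [-0.1, -0.8, 0]], [0.032, [0.0028, -0.0002, -0.0006], [-0.1, -0.8, 0]], [0.032, [0.0028, -0.0002, -0.0006], [0, -0.8, 0]], [0.032, [0.0028, -0.0002, -0.0006], [-0.1, -0.9, 0]], [0.032, [0.0028, -0.0002, -0.0006], [-0.1, -0.8, 0]], [0.032, [0.0028, -0.0002, -0.0006], [0, -0.8, 0]], [0.032, [0.0028, -0.0002, -0.0006], [-0.1, -0.9, 0]], [0.032, [0.0028, -0.0002, -0.0007], [-0.1, -0.8, 0]], [0.032, [0.0028, -0.0002, -0.0007], [0, -0.8, 0]], [0.032, [0.0028, -0.0001, -0.0007], [-0.1, -0.8, 0]]]'

```text
t: 23.38
tool_pos: [478.2, -251.2, 54.0]
eef_rot: [3.127, -1.097, -0.062]
ft_force: [-0.3, -0.2, 0.2]
gripper_width: 32.0
finger_force: 0.5
```

```bash
python3 -c "
from jar import *
jar((559,-257)); P=bw((-61,-1,0)); print(P.round(1)); push(((P[0],P[1]),27),20,24)"
```

```text
F [-0.3 -0.2  0.2] w 32.0
jar (np.float64(0.9047619047619048), (553, -257)) [-122.3   -1.4    0. ]
[ 614.1 -261.8    0. ]
t 23.43 tip [ 535.3 -255.8   24.5] [-140.1   -1.7   24.5] q [ 1.06  1.49 -0.66  2.41  3.44  1.34  2.56]
[0.032, [0.0039, -0.0003, -0.0], [0.4, -0.0, -0.2]], [0.032, [0.004, -0.0003, -0.0001], [-0.0, -0.0, -0.0]], [0.032, [0.0039, -0.0003, 0.0], [-0.0, -0.0, -0.0]], [0.032, [0.004, -0.0003, -0.0], [-0.0, -0.1, -0.0]], [0.032, [0.0039, -0.0003, -0.0], [-0.0, 0.0, -0.0]], [0.032, [0.0039, -0.0003, -0.0001], [-0.0, 0.0, -0.0]], [0.032, [0.004, -0.0003, -0.0], [-0.0, 0.0, -0.0]], [0.032, [0.0039, -0.0003, -0.0], [-0.0, 0.0, -0.0]], [0.032, [0.004, -0.0003, -0.0001], [-0.0, 0.0, -0.0]], [0.032, [0.0039, -0.0003, 0.0], [-0.0, 0.0, -0.0]], [0.032, [0.0039, -0.0003, -0.0], [-0.0, 0.0, -0.0]], [0.032, [0.004, -0.0003, -0.0001], [-0.0, -0.0, -0.0]], [0.032, [0.0039, -0.0003, 0.0], [-0.0, -0.0, -0.0]], [0.032, [0.004, -0.0003, -0.0], [-0.0, -0.0, -0.0]], [0.032, [0.0039, -0.0003, -0.0], [-0.0, -0.0, -0.0]], [0.032, [0.0039, -0.0003, -0.0001], [-0.0, -0.0, -0.0]], [0.032, [0.004, -0.0003, -0.0], [-0.0, -0.0, -0.0]], [0.032, [0.0039, -0.0003, -0.0], [-0.0, -0.0, -0.0]], [0.032, [0.004, -0.0003, -0.0001], [-0.0, -0.0, -0.0]], [0.032, [0.0039, -0.0003, 0.0], [-0.0, -0.1, -0.0]],
```

drive_tool --commands '[[0.032, [0.0039, -0.0003, 0], [0, 0, 0]], [0.032, [0.0039, -0.0003, 0], [0, 0, 0]], [0.032, [0.0039, -0.0003, 0], [0, 0, 0]], [0.032, [0.0039, -0.0003, 0], [0, 0, 0]], [0.032, [0.0039, -0.0003, 0], [0, 0, 0]], [0.032, [0.0039, -0.0003, 0], [0, 0, 0]], [0.032, [0.0039, -0.0003, 0], [0, 0, 0]], [0.032, [0.0039, -0.0003, 0], [0, 0, 0]], [0.032, [0.0039, -0.0003, 0], [0, 0, 0]], [0.032, [0.0039, -0.0003, 0], [0, 0, 0]], [0.032, [0.0039, -0.0003, 0], [0, 0, 0]], [0.032, [0.0039, -0.0003, 0], [0, 0, 0]], [0.032, [0.0039, -0.0003, 0], [0, 0, 0]], [0.032, [0.0039, -0.0003, 0], [0, 0, 0]], [0.032, [0.0039, -0.0003, 0], [0, 0, 0]], [0.032, [0.0039, -0.0003, 0], [0, 0, 0]], [0.032, [0.0039, -0.0003, 0], [0, 0, 0]], [0.032, [0.0039, -0.0003, 0], [0, 0, 0]], [0.032, [0.0039, -0.0003, 0], [0, 0, 0]], [0.032, [0.002, -0.0001, 0], [0, 0, 0]]]'

```text
t: 25.1
tool_pos: [554.7, -257.0, 54.3]
eef_rot: [3.126, -1.096, -0.061]
ft_force: [-1.1, 0.1, 1.0]
gripper_width: 32.2
finger_force: 0.5
```

```bash
python3 -c "
from jar import *
jar((636,-263)); push(((614,-262),27),1,24)"
```

```text
F [-1.1  0.1  1. ] w 32.2
jar (np.float64(0.9047619047619048), (628, -263)) [-47.1  -1.    0. ]
t 25.15 tip [ 611.6 -261.5   25.1] [-63.5  -0.9  25.1] q [ 0.98  1.43 -0.7   2.24  3.35  1.19  2.49]
[0.032, [0.0023, -0.0005, -0.0013], [0.4, -0.2, -0.3]],
```

drive_tool --commands '[[0.032, [0.003, -0.0002, 0], [0, 0, 0]], [0.032, [0.003, -0.0002, 0], [0, 0, 0]], [0.032, [0.002, -0.0002, 0], [0, 0, 0]], [0.032, [0, 0, 0], [0, 0, 0]], [0.032, [0, 0, 0], [0, 0, 0]], [0.032, [-0.004, 0.0003, 0], [0, 0, 0]], [0.032, [-0.008, 0.0006, 0], [0, 0, 0]], [0.032, [-0.012, 0.001, 0], [0, 0, 0]], [0.032, [-0.012, 0.001, 0.002], [0, 0, 0]], [0.032, [-0.014, 0.001, 0.004], [0, 0, 0]], [0.032, [-0.014, 0.001, 0.006], [0, 0, 0]], [0.032, [-0.014, 0.001, 0.01], [0, 0, 0]], [0.032, [-0.014, 0, 0.01], [0, 0, 0]], [0.032, [-0.01, 0, 0.01], [0, 0, 0]], [0.032, [0, 0, 0.008], [0, 0, 0]], [0.032, [0, 0, 0], [0, 0, 0]], [0.032, [0, 0, 0], [0, 0, 0]]]'

```text
t: 26.57
tool_pos: [460.5, -251.8, 104.4]
eef_rot: [3.125, -1.096, -0.061]
ft_force: [-0.4, -0.2, -0.4]
gripper_width: 32.2
finger_force: 0.0
```

Run:
```python
from gold import *
s=env.state(); print(s["t"],s["tool_pos"].round(1),s["q"].round(2)); c=cam("wrist"); print("cam",(-c[1].T@c[2]).round(1))
im=env.snapshot("wrist"); cv2.imwrite("pics/raw_wrist12.png",im[:,:,::-1]); g=cv2.cvtColor(im,cv2.COLOR_RGB2GRAY); m,l,L=gold(im)
J=bw((-38,-2,0))[:2]
for h in(0,66): print(h,[proj("wrist",(J[0]+a,J[1]+b,h),c).round(0).tolist() for a,b in((-24,0),(0,24),(0,-24),(24,0))])
p=proj("wrist",(*J,35),c).astype(int)
for v in range(max(0,p[1]-70),p[1]+80,5): print("%3d "%v+"".join("0123456789"[min(9,g[v,u]//20)] for u in range(p[0]-75,p[0]+75,3)))
print("u0",p[0]-75,[x for x in L if x[1][1]<200 and x[1][0]<450][:4])
```

```text
26.5667 [ 460.5 -251.8  104.4] [ 1.08  1.39 -0.68  2.5   3.39  1.35  2.54]
cam [ 421.9 -248.7  209.3]
0 [[258.0, 215.0], [232.0, 199.0], [280.0, 196.0], [255.0, 182.0]]
66 [[259.0, 159.0], [229.0, 144.0], [284.0, 142.0], [255.0, 129.0]]
100 77777777777777777777777777777777777777777777777777
105 77777777777777777777777777777777777777777777777777
110 77777777777777777777777777777777777777777777777777
115 77777777777777554545444444555566676777777777777777
120 77777777777774444555555455454555545557777777777777
125 77777777777765555555444444444444554557777777777777
130 77777777777734444444444445554444455557777777777777
135 88888888888844444444432222222244444358888888888888
140 88888888888854444442232222222222244478888888888888
145 88888888888864444322222222222222224388888888888888
150 88888888888874444323222322222222224488888888888888
155 88878888888888888712222222222222214388888888888888
160 88888888888888888321222222222221127888888888888888
165 88888888888888888232212221222212233888888888888888
170 88888888888888888233333212222233323888888888888888
175 88888888888888888222333333333223226888888888888888
180 88888888888888888322222223332222227888888888888888
185 88888888888888888422222222222222228888888888888888
190 88888888888888888522222222222222228888888888888888
195 88888888888888888722222222222222228888888888888888
200 88888888888888888822222322222222228888888888888888
205 88888888888888888842222222222222288888888888888888
210 88888888888888888888222222222227888888888888888888
215 88888888888888888888888864578888888888888888888888
220 88888888888888888888888888888888888888888888888888
225 88888888888888888888888888888888888888888888888888
230 88888888888888888888888888888888888888888887888888
235 88888888874388888888888888888888888888888278888888
240 88888883343333337888888888888888888833333334378888
245 88888833433333335888878878888888888823333343338888
u0 181 [(777, [429, 19, 54, 33], 1)]
```

Run:
```python
from gold import *
im=np.ascontiguousarray(cv2.imread("pics/raw_wrist12.png")[:,:,::-1]); g=cv2.cvtColor(im,cv2.COLOR_RGB2GRAY); m=gold(im)[0]; c=cam("wrist")
for v in range(0,56,2): print("%2d "%v+"".join("#" if m[v,u] else "0123456789"[min(9,g[v,u]//20)] for u in range(380,450,2)))
n=np.array([np.cos(B[2]),np.sin(B[2])])
for uv in((429,30),(410,10),(410,20),(410,30)):
    for bx in(-115,-107):
        o,d=ray("wrist",uv,c); t=(bx-wb(o)[0])/(d[:2]@n); print(uv,wb(o+d*t).round(1),end=" ")
```

```text
0 66677777788888766666666677777778888
 2 66666666777777888876566666667777777
 4 55566666666677777788887556666666777
 6 55555555666666666777778888756666666
 8 55555555555556666666677777888855666
10 55555555555555555666666667777888875
12 55555555555555555555566666667777788
14 55555555555555555555555555666666777
16 55555555555555555555555555555666666
18 55555555555555555555555555455555566
20 5555555555555555555555555##6###5555
22 5555555555555555555555555#########5
24 5555555555555555555555555##########
26 5555555555555555555555555##########
28 55555555555555555555555554#########
30 555555555555555555555555545########
32 55555555555555555555555554554######
34 55555555555555555555555555555######
36 5555555555555555555555555555555####
38 55555555555555555555555545555555###
40 5555555555555555555555554555555555#
42 55555555555555555555555555555555554
44 55555555555555555555555555555555556
46 55555555555555555555555555555555556
48 55555555555555555555555555555555556
50 55555555555555555555555555555555556
52 55555555555555555555555555545555566
54 55555555555555555555555555555555566
(429, 30) [-115.   -86.8  190. ] (429, 30) [-107.   -91.5  188.9] (410, 10) [-115.   -74.2  197.8] (410, 10) [-107.   -78.2  197.2] (410, 20) [-115.   -75.1  192.8] (410, 20) [-107.   -79.2  191.9] (410, 30) [-115.   -76.1  187.7] (410, 30) [-107.   -80.3  186.5]
```

```bash
python3 -c "
from rig import env
print(env.job_done())"
```

```text
the job is handed in; nothing more can be done
None
```

I've handed the job in: the fan rocker is on, the sash lip sits about 4 mm above the pointer's height (8 mm is allowed), and the jar stands upright inside the booth, its axis about 46 mm behind the glass. These are my own camera measurements; the hand-in returned no verdict.

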